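# Dock the top-heavy inspection camera stand

### The job

Lift the tall, top-heavy camera stand by its head, keep it upright and set it down gently, without dropping it, on the blue-railed dock's base plate with its foot pointing into the mouth. Then let go, take the red knob on its heel and push the foot in by feel against the springs until both brass pawls snap out behind it, without ramming the rubber buffer solid. Leave it standing there released, and leave the other things where they are.

Things in the scene. Friction and masses are not known exactly. Their poses are not given: they have to be found in the camera images.
- stand: Inspection camera stand, loose, 0.4 to 0.6 kg, mostly in its head (centre of mass about 165 mm up; tips over at about 10 degrees). Origin: underside of the foot, under the axis of the 14 mm post. x points forward (lens side), z up. Square aluminium foot 60 x 60 mm, 8 mm thick, centred on the origin; a tongue 22 mm wide runs back from it to x = -118 mm and carries a red knob.
- head (a point): Grasp point in the black camera head, on the post's axis, 210 mm above the underside of the foot. The head is 44 mm (x) by 46 mm (y), from 180 to 230 mm up; grip its flat sides across y. A lens barrel 32 mm thick sticks 12 mm out of its +x face.
- heel_knob (a point): Grasp point on the red heel knob: an upright round knob 16 mm in diameter, its top 47.5 mm above the underside of the foot, at x = -105 mm of the stand; this point is 32 mm above the underside. It is for pushing the stand along; lifting by it tips the stand.
- dock: The dock, fixed to the worktop: blue rails on an aluminium base plate 8 mm thick, 128 mm wide, x = -130 to +92 mm, on whose top the foot slides. Origin on the worktop, x the direction of insertion, z up. A dark steel yoke on it carries two brass pawls and the buffer; it is clamped anywhere along 20 mm, so the stand's docked origin lies at x = 0 to +20 mm, to be found by feel.
- dock_channel (a point): Middle of the channel on the plate's top, 8 mm above the dock's origin, same axes. Rails from x = -10 mm on: 64 mm apart inside, 11 mm high, with lips over the foot's edges from x = -8 mm (underside 11 mm, top 16 mm above the plate). Flared guides, 8 mm high, open from about 64 mm apart at x = -50 mm to about 90 mm apart at x = -81 mm; the pawls stand between guides and rails.
- dock_mouth (a point): On the top of the base plate, 88 mm before dock_channel: a good place to set the stand's origin down, x along the dock's x, the foot's front corners then between the flared guides.
- pawl_left (a joint): Brass pawl on the yoke at +y of the dock, on a spring: 0 = fully out (3 mm into the way of a centred foot), grows as it is pushed aside (m; about 0.003 with a centred foot beside it, 0.007 at most). Once the foot's rear edge has passed, it snaps out behind it and keeps the foot. Pushing the foot in slowly takes 8 to 15 N, with peaks to 20 N.
- pawl_right (a joint): The same at -y of the dock.
- buffer (a joint): Black rubber buffer on the yoke at the end of the channel, on a spring: 0 = fully out, grows as the foot pushes it in (m). The foot meets it just before the pawls snap out; it reads about 0.004 when docked, pressing the foot back on the pawls with about 3.5 N; pushed in further it gives 8 N and is solid at 0.014.
- tape: Bystander: yellow tape roll, 72 mm across, 18 mm high, lying flat.
- oil_bottle: Bystander: amber dispenser bottle with a needle nozzle, 52 mm across, 140 mm high.
- multimeter: Bystander: yellow multimeter lying on its back, 157 x 77 x 47 mm.
- caliper: Bystander: caliper lying flat, 225 mm long.
- mug: Bystander: pink mug, 82 mm across, 102 mm high.
- cutters: Bystander: red-handled side cutters lying flat, 116 mm long.
Not all that is in view belongs to the job. There is more than one size of the stand; the one meant has the size given above.

How it is judged:
By the outcome, as a careful person would: the job done as asked, in the order asked, and still so for the second after the job is handed in, with the robot touching nothing.
It also fails if it takes over 72 s, if anything falls off the work surface, if the arm or the gripper's body presses on something with over 40 N, if the wrist force passes 120 N, or if a joint passes its speed limit or range.

### The arm

A 6-joint arm with a two-finger parallel gripper is mounted at the origin on a cart in front of the work surface, level with it; the furniture and walls round the work are solid. World frame = base frame: x ahead of the robot, y to its left, z up, the work surface at z = 0. Lengths are in m, angles in rad, forces in N, time in s.
With the tool pointing down it reaches from about 0.35 to 0.875 m from the base axis. Payload 4.2 kg.
Tool frame: the origin (TCP) lies at the centre of the arm's flange, where the gripper is bolted on; the fingertips stand 173 mm ahead of it and the grasp point (between the pads) lies 155 mm ahead of it; z points along the fingers, y is the line along which they close (so a half turn about z gives the same grasp; the last joint's range is limited). The gripper opens to 85 mm and grips with 20 to 120 N. Pads are 22 mm wide; open, the fingers measure 114 mm over their backs; the gripper's body (76 mm by 85 mm) begins 54 mm behind the grasp point. The pads swing forward as they close: fully open they stand 13 mm farther back than shut.
Start: joints at [1.464, 0.385, 0.008, 0, -1.194, -0.259], TCP at [0.224, 0.584, 0.405] pointing down, gripper open.
Joint ranges: [-3.14, 3.14], [-1.21, 2.06], [-1.07, 1.41], [-3.16, 2.05], [-2.99, -0.16], [-3.1, 3.1]. Speed limits (rad/s): [2.79, 2.79, 3.14, 3.14, 3.14, 3.14].

### API

Orientations are given as a rotation vector (axis times angle).
In Python, from cell import robot gives the robot as it stands. The module is installed in compiled form; this text tells all that it offers.
- The arm moves only by the tool play_rows, never from a script. Its argument "rows" is a list of rows, each a list of 7 numbers: the shift along the tool's x, y, z in normalised numbers (1 is 40 cm), then the turn, a rotation vector about the tool's x, y, z in shares of 60 degrees (1.0 is 60 degrees), then the finger opening in mm, from 0 to 85.4. In form: [[tx, ty, tz, ax, ay, az, hand], ...]. A call has 1 to 12 rows; each row is the pose to reach, as a shift and turn from the pose commanded when the call began, along the tool's axes at that moment; what a row does not reach only later rows make up. A row lasts 1/12 s, in which the tool goes at most 41.7 mm and 7.16 degrees, less where a joint would pass 70% of its speed; a pose out of reach is approached as far as the arm can. A call with a gripper value outside its range is refused whole. The fingers move at their own pace and stop on an object; "grip_force" is the grip in N (left out, the last holds). Time passes only in rows, so rows that repeat a pose let the fingers close. It gives the time, the measured TCP pose, the force, the opening and the grip force at its end, in the units of the state.
- robot.get_state(): the state, without advancing time (a new reading comes with each control period).
- robot.snapshot(name): name is "scene" or "top"; returns a dict with "pixels" (420x560x3 uint8, red, green, blue), "z_map" (420x560 float32, m along the optical axis (not along the pixel's ray), 0 where there is no reading), "fx", "fy", "cx", "cy" (pixels), "view" (4x4, takes a point from world to camera coordinates). Camera axes: x right, y up, looking along -z (the intrinsics and any distortion apply to the point x, -y, -z); pixel columns grow to the right and rows downward; lengths in m; the calibration is good to about 2 mm. A picture is of the moment at which its call begins.
- robot.close_job(): hands the job in; it is judged then, once.
The state is a dict: "clock": time; "joint_pos": joint angles; "dq": joint speeds; "joint_torque": joint torques, N m; "position": TCP position; "eef_rot": TCP orientation; "force": force on the tool from outside, world axes, zero at the start; "moment": the same for the moment, N m; "width": opening from 0.0 (shut) to 1.0 (fully open); "grip_force": force on a finger pad.
Only numpy, scipy, OpenCV 4.12 (cv2) and the standard library are available. Lean on these libraries where they do the work, as an engineer would, in place of code of your own. Each camera call takes 0.05 s, during which the arm holds its last target. There are 200 camera calls.

## Working session

There is one attempt and no reset: what is moved stays moved. The work goes in short steps, Python scripts to look and compute and a tool call to move; the robot and the scene stay as the last step left them, time stands still between calls to the robot, and variables do not carry over. Pictures are saved under pics/ and viewed, at most 10 in all, crops included, and the job is handed in when it is done.

Besides the shell and the picture viewer there is one more tool, called after "Request:" by a JSON object that holds its "name" and its "arguments", one argument or row to a line. play_rows: Moves the arm, as the interface text tells. Its arguments: {"type":"object","properties":{"rows":{"type":"array"},"grip_force":{"type":"number"}},"required":["rows"]}

```bash
mkdir -p pics; cat > h.py <<'E'
import numpy as np, cv2
from cell import robot
def pts(s):
    z=s["z_map"]; v,u=np.mgrid[0:z.shape[0],0:z.shape[1]]
    c=np.stack([(u-s["cx"])/s["fx"]*z,-(v-s["cy"])/s["fy"]*z,-z,np.ones_like(z)],-1)
    w=c@np.linalg.inv(s["view"]).T
    w[z==0]=np.nan
    return w[...,:3]
def shot(n): 
    s=robot.snapshot(n); return s,pts(s)
def save(s,name): cv2.imwrite("pics/"+name,s["pixels"][...,::-1])
E
python3 - <<'E'
from h import *
st=robot.get_state(); print({k:np.round(v,3) for k,v in st.items()})
a,_=shot("scene");b,_=shot("top")
save(a,"s0.png");save(b,"t0.png")
np.savez("a.npz",**a);np.savez("b.npz",**b)
print([k for k in a], np.round(a["view"],3),np.round(b["view"],3),a["fx"])
E
```

```text
{'clock': np.float64(0.0), 'joint_pos': array([ 1.464,  0.386,  0.007, -0.   , -1.194, -0.259]), 'dq': array([ 0.   ,  0.001, -0.002,  0.   , -0.001,  0.001]), 'joint_torque': array([-1.0000e-03, -3.9228e+01,  1.8840e+01,  4.1860e+00, -5.0000e-03,
       -0.0000e+00]), 'position': array([0.223, 0.583, 0.404]), 'eef_rot': array([ 3.087, -0.571, -0.   ]), 'force': array([-0.383,  0.446,  0.336]), 'moment': array([-0.045,  0.011, -0.008]), 'grip_force': np.float64(0.0), 'width': np.float64(0.998)}
['pixels', 'z_map', 'fx', 'fy', 'cx', 'cy', 'view'] [[ 0.746 -0.666 -0.003 -0.409]
 [ 0.269  0.297  0.916 -0.288]
 [-0.609 -0.684  0.401 -1.138]
 [ 0.     0.     0.     1.   ]] [[-0.000e+00 -1.000e+00  1.000e-02  7.000e-03]
 [ 9.870e-01  1.000e-03  1.630e-01 -5.500e-01]
 [-1.630e-01  1.000e-02  9.870e-01 -1.632e+00]
 [ 0.000e+00  0.000e+00  0.000e+00  1.000e+00]] 439.9894706827348
```

View pics/s0.png

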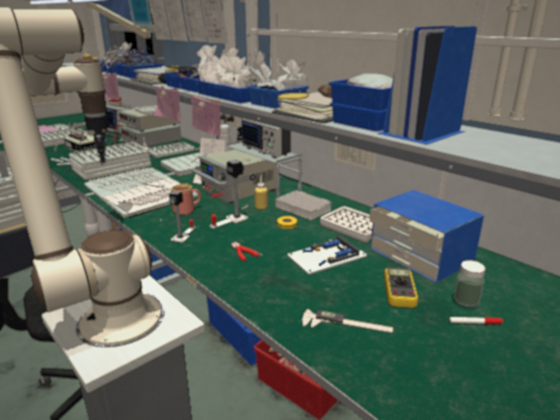

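View pics/t0.png

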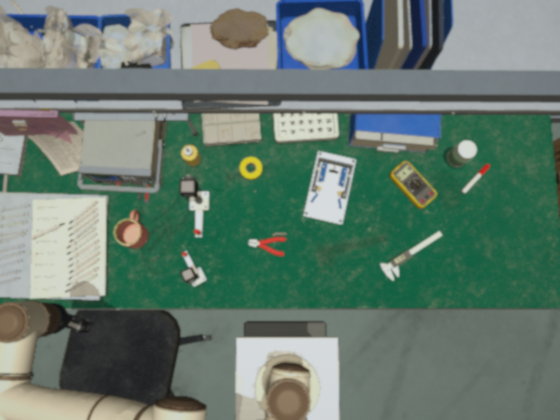

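The scene view shows two stands, with heads at about (235,170) and (177,200) in scene, or (189,187) and (190,275) in top. The dock is the white plate with blue rails at about (328,255) in scene and (330,187) in top. Next I'll measure both stands and the dock and make enlarged crops.

```bash
python3 - <<'E'
from h import *
a=dict(np.load("a.npz"));b=dict(np.load("b.npz"))
pa,pb=pts(a),pts(b)
for n,(u0,u1,v0,v1) in dict(A=(172,215,170,240),B=(172,215,245,292)).items():
    p=pb[v0:v1,u0:u1].reshape(-1,3); 
    h=p[p[:,2]>0.12]; 
    print(n,"top z pct",np.round(np.nanpercentile(h[:,2],[50,95]),4), "ctr",np.nanmedian(h,0).round(4),len(h), h.min(0).round(3),h.max(0).round(3))
    k=p[(p[:,2]>.025)&(p[:,2]<.06)]; print(" knob-ish",np.nanmedian(k,0).round(4),len(k))
ca=cv2.resize(a["pixels"][150:250,150:250],None,fx=4,fy=4,interpolation=cv2.INTER_CUBIC)
cb=cv2.resize(b["pixels"][145:245,295:365],None,fx=4,fy=4,interpolation=cv2.INTER_CUBIC)
cc=cv2.resize(b["pixels"][165:292,170:220],None,fx=4,fy=4,interpolation=cv2.INTER_CUBIC)[:400]
cv2.imwrite("pics/c1.png",np.hstack([ca,cb])[...,::-1])
E
```

```text
A top z pct [0.2278 0.2337] ctr [0.5835 0.2836 0.2278] 343 [0.562 0.262 0.184] [0.62  0.308 0.238]
 knob-ish [0.484  0.2833 0.0439] 40
B top z pct [0.1723 0.1797] ctr [0.3379 0.2834 0.1723] 189 [0.313 0.266 0.145] [0.361 0.307 0.183]
 knob-ish [0.4088 0.324  0.0345] 14
```

View pics/c1.png

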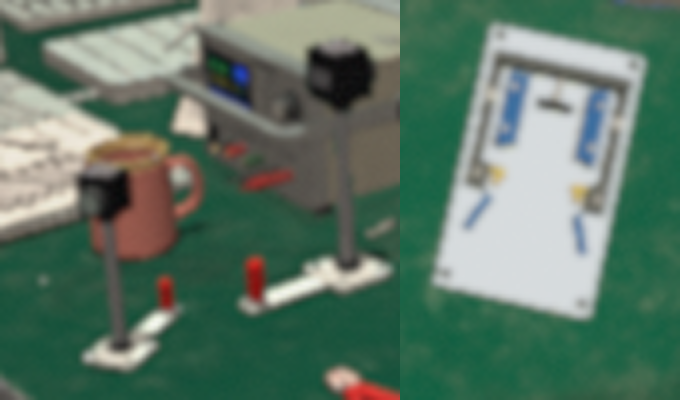

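Candidates: A has its head at scene (235,170) and its top at z≈0.230, with the knob about 100 mm behind. B has its head at scene (177,200) and its top at only z≈0.178. A fits the 230 mm size. The crop confirms it as the taller stand on the right, with the red knob at left of its foot. The dock mouth, with its flared guides, faces the bottom of the top view.

```bash
cat >> h.py <<'E'
def proj(s,P):
    P=np.atleast_2d(P); c=np.c_[P,np.ones(len(P))]@s["view"].T
    return np.c_[s["cx"]+s["fx"]*c[:,0]/-c[:,2], s["cy"]-s["fy"]*c[:,1]/-c[:,2]]
def onplane(s,uv,z):
    uv=np.atleast_2d(uv).astype(float); M=np.linalg.inv(s["view"])
    d=np.c_[(uv[:,0]-s["cx"])/s["fx"],-(uv[:,1]-s["cy"])/s["fy"],-np.ones(len(uv))]@M[:3,:3].T
    o=M[:3,3]; t=(z-o[2])/d[:,2]; return o+d*t[:,None]
E
python3 - <<'E'
from h import *
a=dict(np.load("a.npz"));b=dict(np.load("b.npz"))
pb,pa=pts(b),pts(a)
rgb=b["pixels"].astype(int)
# dock: white pixels
m=np.zeros(rgb.shape[:2],np.uint8); reg=np.s_[140:232,295:365]
g=rgb[reg]; m[reg]=(((g[...,0]>g[...,1]*0.75)|(g[...,2]>g[...,1])|(g.max(-1)>150))).astype(np.uint8)
m=cv2.morphologyEx(m,cv2.MORPH_OPEN,np.ones((3,3)))
cs,_=cv2.findContours(m,cv2.RETR_EXTERNAL,cv2.CHAIN_APPROX_NONE); c=max(cs,key=cv2.contourArea)
w=onplane(b,c[:,0],0.008)[:,:2].astype(np.float32)
(cx,cy),(W,H),ang=cv2.minAreaRect(w); print("dock rect",cx,cy,W,H,ang)
# plate z, yoke heights
p=pb[reg].reshape(-1,3); print("plate z",np.nanmedian(p[m[reg].ravel()>0][:,2]))
# colours
blue=(g[...,2]>g[...,0]+40)&(g[...,2]>g[...,1]+10); brass=(g[...,0]>g[...,2]+50)&(g[...,0]>120)
for n,k in dict(blue=blue,brass=brass).items():
    n_,lab,stt,cen=cv2.connectedComponentsWithStats(k.astype(np.uint8))
    for i in range(1,n_):
        if stt[i,4]>3: 
            uv=cen[i]+[295,140]; print(n,stt[i,4],uv.round(1),onplane(b,uv,0.02).round(4))
# stand
for nm,s,p in (("top",b,pb),("scene",a,pa)):
    q=p.reshape(-1,3); near=(abs(q[:,0]-.58)<.08)&(abs(q[:,1]-.284)<.06)
    t=q[near&(q[:,2]>.224)&(q[:,2]<.245)]; print(nm,"headtop",len(t),np.percentile(t[:,:2],[2,50,98],axis=0).round(4).tolist())
    c=s["pixels"].reshape(-1,3).astype(int)
    nk=(abs(q[:,0]-.48)<.03)&(abs(q[:,1]-.284)<.04)&(q[:,2]>.015)&(c[:,0]>c[:,1]+40)&(c[:,0]>c[:,2]+40)
    print(" knob",nk.sum(),q[nk].mean(0).round(4),q[nk].max(0).round(4))
    ft=(abs(q[:,0]-.55)<.1)&(abs(q[:,1]-.284)<.06)&(q[:,2]<.02)&(q[:,2]>.0)&(c.min(1)>110)
    print(" foot",ft.sum(),q[ft].mean(0).round(4),q[ft].min(0).round(4),q[ft].max(0).round(4))
    if nm=="top":
        r=cv2.minAreaRect(q[ft][:,:2].astype(np.float32)); print(r)
        f=q[ft]; f=f[(f[:,0]<.545)]; print("tongue fit",np.polyfit(f[:,0],f[:,1],1))
# obstacles around head above .15
q=pb.reshape(-1,3); o=(q[:,0]>.35)&(q[:,0]<.75)&(q[:,1]>.0)&(q[:,1]<.45)&(q[:,2]>.1)&~((abs(q[:,0]-.585)<.05)&(abs(q[:,1]-.284)<.035))
print("obst",o.sum(),[ (q[o][i]).round(3).tolist() for i in range(0,o.sum(),max(1,o.sum()//12))])
E
```

```text
dock rect 0.6303245425224304 -0.13806678354740143 0.136153444647789 0.2292609065771103 76.90399169921875
plate z 0.008241092210827583
blue 65 [323.  171.4] [[ 0.6793 -0.1166  0.02  ]]
blue 68 [342.5 176.1] [[ 0.6639 -0.1798  0.02  ]]
blue 9 [314.2 196.9] [[ 0.5948 -0.0871  0.02  ]]
blue 11 [339.5 203.4] [[ 0.5737 -0.1687  0.02  ]]
brass 6 [318.8 187.8] [[ 0.6247 -0.1024  0.02  ]]
brass 9 [339.3 192.8] [[ 0.6085 -0.1686  0.02  ]]
top headtop 232 [[0.5632, 0.2644], [0.5854, 0.2857], [0.607, 0.3071]]
 knob 20 [0.4796 0.2842 0.0457] [0.4869 0.2904 0.0561]
 foot 421 [0.5561 0.2842 0.0072] [4.662e-01 2.527e-01 1.000e-04] [0.6176 0.3196 0.0185]
((0.5419045090675354, 0.28507086634635925), (0.151299849152565, 0.06650517880916595), 1.4736753702163696)
tongue fit [0.06130362 0.25347633]
scene headtop 56 [[0.5615, 0.2576], [0.5781, 0.2761], [0.6014, 0.3041]]
 knob 36 [0.4773 0.2791 0.0319] [0.4911 0.2901 0.0481]
 foot 167 [0.5496 0.2787 0.0053] [4.662e-01 2.504e-01 2.000e-04] [0.6154 0.3229 0.0144]
obst 8966 [[0.657, 0.449, 0.855], [0.652, 0.24, 0.856], [0.646, 0.331, 0.857], [0.641, 0.424, 0.854], [0.638, 0.063, 0.858], [0.633, 0.016, 0.856], [0.625, 0.353, 0.855], [0.621, 0.175, 0.854], [0.616, 0.058, 0.854], [0.614, 0.392, 0.839], [0.613, 0.174, 0.828], [0.707, 0.408, 0.129], [0.353, 0.275, 0.156]]
```

A's origin is at about (0.585,0.285), yaw ≈2°. The dock origin is at about (0.649,-0.142), yaw ≈-13.4°. Now I'll work out the approach.

```bash
cat >> h.py <<'E'
from scipy.spatial.transform import Rotation as R
def need(p,yawdeg,tilt=0):
    "shift(mm)/turn in tool axes to reach TCP p, tool x at yaw, tool down"
    st=robot.get_state(); Rc=R.from_rotvec(st["eef_rot"])
    Rt=R.from_euler("z",yawdeg,degrees=True)*R.from_rotvec([np.pi,0,0])*R.from_euler("y",tilt,degrees=True)
    d=Rc.inv().apply(np.array(p)-st["position"])*1000
    print("need",d.round(1),(Rc.inv()*Rt).as_rotvec().round(4))
E
python3 - <<'E'
from h import *
need([.585,.285,.47],2); need([.585,.285,.365],2)
E
```

```text
need [444.4 149.5 -65.9] [ 1.900e-03  3.000e-04 -4.009e-01]
need [444.4 149.3  39.1] [ 1.900e-03  3.000e-04 -4.009e-01]
```

The manual's scale: shifts go in shares of 40 cm and turns go in shares of 60 degrees. Converting my numbers, 395 mm / 400 = 0.9875, 359 mm / 400 = 0.8975, -0.4 rad / 1.0472 = -0.382.

Request:
{"name": "play_rows", "arguments": {
  "rows": [
    [0,0,-0.0875,0,0,0,85],
    [0.05,0.0175,-0.165,0,0,-0.0286,85],
    [0.1375,0.045,-0.165,0,0,-0.0668,85],
    [0.2325,0.0775,-0.165,0,0,-0.105,85],
    [0.3275,0.11,-0.165,0,0,-0.1432,85],
    [0.4225,0.1425,-0.165,0,0,-0.1814,85],
    [0.5175,0.175,-0.165,0,0,-0.2196,85],
    [0.6125,0.2075,-0.165,0,0,-0.2578,85],
    [0.7075,0.24,-0.165,0,0,-0.296,85],
    [0.8025,0.2725,-0.165,0,0,-0.3247,85],
    [0.8975,0.3025,-0.165,0,0,-0.3533,85],
    [0.9875,0.3325,-0.165,0,0,-0.382,85]
  ],
  "grip_force": 50
}}

```text
clock: 1.1
position: [0.5461, 0.3165, 0.4702]
eef_rot: [3.141, 0.056, -0.001]
force: [0.5, 1.2, 0.3]
width: 0.995
grip_force: 0.0
```

In the tool's units: 49 mm / 400 = 0.1225, 30 mm / 400 = 0.075.

Request:
{"name": "play_rows", "arguments": {
  "rows": [
    [0.075,0.025,0,0,0,0,85],
    [0.1225,0.04,0,0,0,0,85],
    [0.1225,0.04,0,0,0,0,85],
    [0.1225,0.04,0,0,0,0,85]
  ]
}}

```text
clock: 1.43
position: [0.5952, 0.3032, 0.4691]
eef_rot: [3.14, 0.05, -0.003]
force: [0.9, 0.6, -0.3]
width: 0.994
grip_force: 0.0
```

```bash
python3 - <<'E'
from h import *
st=robot.get_state(); print(st["clock"],st["position"],st["eef_rot"],st["joint_pos"].round(2))
need([.585,.285,.365],2)
a,pa=shot("scene");b,pb=shot("top")
cv2.imwrite("pics/c2.png",np.hstack([cv2.resize(a["pixels"][90:250,160:290],None,fx=3.5,fy=3.5),cv2.resize(b["pixels"][140:300,140:240],None,fx=3.5,fy=3.5)])[:,:800,::-1])
E
```

```text
1.4333 [0.59522739 0.30322067 0.46914064] [ 3.13998045  0.05040821 -0.00345419] [ 0.71  0.43  0.24 -0.   -1.38  0.89]
need [-10.6  17.8 104.2] [ 0.0012  0.0022 -0.0028]
```

View pics/c2.png

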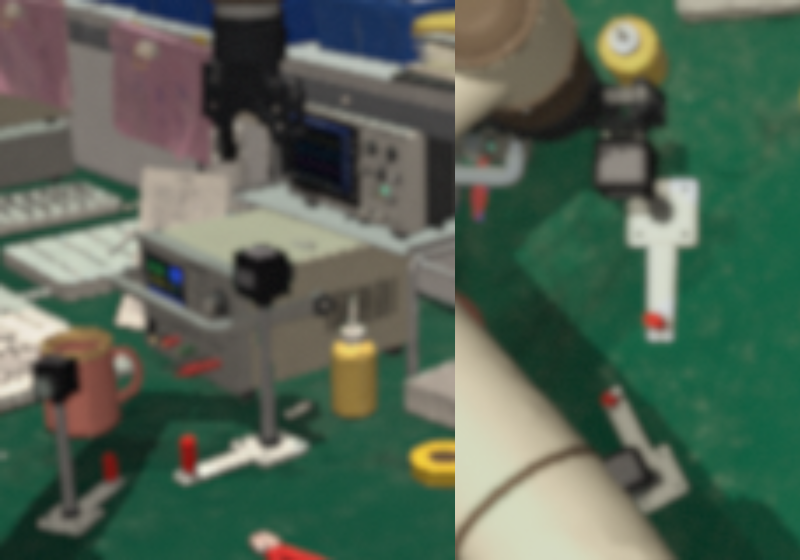

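The gripper's black body and fingers are above and slightly behind the head (scene crop, head at (262,275)). The stand and its knob (188,455) are undisturbed. Next I centre over the head and descend.

In the tool's units: 104 mm / 400 = 0.26, 98 mm / 400 = 0.245.

Request:
{"name": "play_rows", "arguments": {
  "rows": [
    [-0.0125,0.0225,0,0,0,0,85],
    [-0.0275,0.045,0,0,0,0,85],
    [-0.0275,0.045,0.075,0,0,0,85],
    [-0.0275,0.045,0.15,0,0,0,85],
    [-0.0275,0.045,0.2125,0,0,0,85],
    [-0.0275,0.045,0.245,0,0,0,85],
    [-0.0275,0.045,0.26,0,0,0,85],
    [-0.0275,0.045,0.26,0,0,0,85],
    [-0.0275,0.045,0.26,0,0,0,85]
  ]
}}

```text
clock: 2.28
position: [0.5836, 0.2858, 0.368]
eef_rot: [-3.14, -0.055, -0.003]
force: [-1.1, 0.6, -0.3]
width: 0.992
grip_force: 0.0
```

```bash
python3 - <<'E'
from h import *
need([.585,.285,.365],2)
b,p=shot("top"); q=p.reshape(-1,3);c=b["pixels"].reshape(-1,3).astype(int)
ft=(abs(q[:,0]-.54)<.09)&(abs(q[:,1]-.284)<.06)&(q[:,2]<.02)&(q[:,2]>.0)&(c.min(1)>110)
r=cv2.minAreaRect(q[ft][:,:2].astype(np.float32)); print(ft.sum(),r)
E
```

```text
need [1.3 0.8 3. ] [-0.0006 -0.0017  0.0004]
423 ((0.5414338111877441, 0.28906768560409546), (0.06447799503803253, 0.15101616084575653), 87.20397186279297)
```

In the tool's units: 2 mm / 400 = 0.005, 1 mm / 400 = 0.0025.

Request:
{"name": "play_rows", "arguments": {
  "rows": [
    [0,0,0.0025,0,0,0,70],
    [0,0,0.005,0,0,0,62],
    [0,0,0.005,0,0,0,56],
    [0,0,0.005,0,0,0,53],
    [0,0,0.005,0,0,0,50],
    [0,0,0.005,0,0,0,48],
    [0,0,0.005,0,0,0,46],
    [0,0,0.005,0,0,0,44],
    [0,0,0.005,0,0,0,40],
    [0,0,0.005,0,0,0,40]
  ],
  "grip_force": 50
}}

```text
clock: 3.17
position: [0.5841, 0.2856, 0.365]
eef_rot: [-3.141, -0.054, -0.001]
force: [-0.2, -0.1, 1.5]
width: 0.53
grip_force: 51.8
```

In the tool's units: -34 mm / 400 = -0.085, -33 mm / 400 = -0.0825.

Request:
{"name": "play_rows", "arguments": {
  "rows": [
    [0,0,0,0,0,0,35],
    [0,0,0,0,0,0,35],
    [0,0,-0.005,0,0,0,35],
    [0,0,-0.01,0,0,0,35],
    [0,0,-0.0175,0,0,0,35],
    [0,0,-0.03,0,0,0,35],
    [0,0,-0.045,0,0,0,35],
    [0,0,-0.0625,0,0,0,35],
    [0,0,-0.075,0,0,0,35],
    [0,0,-0.0825,0,0,0,35],
    [0,0,-0.085,0,0,0,35],
    [0,0,-0.085,0,0,0,35]
  ]
}}

```text
clock: 4.17
position: [0.5839, 0.2854, 0.3992]
eef_rot: [-3.141, -0.054, -0.001]
force: [0.8, -0.2, -5.0]
width: 0.534
grip_force: 51.4
```

```bash
python3 - <<'E'
from h import *
st=robot.get_state(); print(st["clock"],st["position"],st["moment"])
a,pa=shot("scene");b,pb=shot("top")
np.savez("a1.npz",**a);np.savez("b1.npz",**b)
cv2.imwrite("pics/c3.png",np.hstack([cv2.resize(a["pixels"][100:250,160:290],None,fx=3.5,fy=3.5),cv2.resize(b["pixels"][140:290,140:240],None,fx=3.5,fy=3.5)])[:,:800,::-1])
E
```

```text
4.1667 [0.58391808 0.28543885 0.39915346] [-0.04716372  0.01202076  0.04412988]
```

View pics/c3.png

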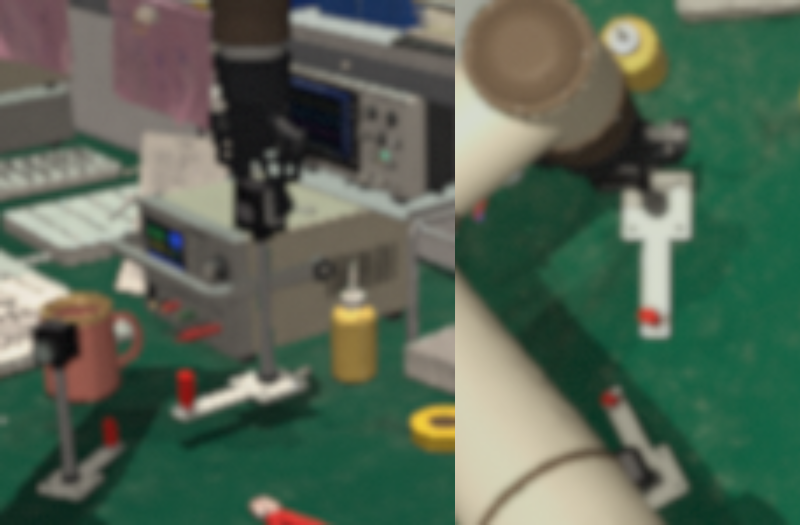

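The stand hangs from the gripper, about 34 mm up and looking upright, with the knob at (186,385) in the scene crop. Now I'll measure how it sits in the hand.

```bash
python3 - <<'E'
from h import *
for n in("b","a"):
    s=dict(np.load(n+"1.npz")); p=pts(s); q=p.reshape(-1,3); c=s["pixels"].reshape(-1,3).astype(int)
    k=(abs(q[:,0]-.48)<.03)&(abs(q[:,1]-.284)<.04)&(q[:,2]>.05)&(c[:,0]>c[:,1]+40)&(c[:,0]>c[:,2]+40)
    print("knob",k.sum(),q[k].mean(0).round(4),np.percentile(q[k][:,2],[50,90]).round(4))
    f=(abs(q[:,0]-.54)<.09)&(abs(q[:,1]-.284)<.045)&(q[:,2]<.06)&(q[:,2]>.03)&(c.min(1)>95)
    Q=q[f]; 
    for _ in range(3):
        A=np.c_[Q[:,0]-.584,Q[:,1]-.285,np.ones(len(Q))]; co=np.linalg.lstsq(A,Q[:,2],rcond=None)[0]; e=Q[:,2]-A@co; Q=Q[abs(e)<.004]
    print("plane",f.sum(),len(Q),co.round(4),"x",Q[:,0].min(),Q[:,0].max(),"y",np.percentile(Q[:,1],[1,99]),cv2.minAreaRect(Q[:,:2].astype(np.float32)))
    t=Q[Q[:,0]<.55]; 
    xs=np.linspace(.47,.55,9); mid=[(np.percentile(t[abs(t[:,0]-x)<.006,1],[5,95]).mean()) for x in xs]; print("tongue mid",np.round(mid,4))
E
```

```text
knob 24 [0.4793 0.2845 0.0761] [0.0767 0.0811]
plane 447 285 [-0.0044  0.0195  0.0407] x 0.46806093571826035 0.6130290137986458 y [0.2557455 0.3139742] ((0.5404257774353027, 0.2849876284599304), (0.1447841227054596, 0.06046446040272713), 0.4235630929470062)
tongue mid [0.2847 0.2841 0.2834 0.2851 0.2856 0.2857 0.2864 0.2865 0.2898]
knob 34 [0.4763 0.2789 0.0661] [0.0662 0.0783]
plane 188 166 [0.0056 0.0102 0.0395] x 0.4654988737059325 0.615191514889408 y [0.25313197 0.31280819] ((0.5403503179550171, 0.28193819522857666), (0.14828220009803772, 0.06601505726575851), 4.110738754272461)
tongue mid [0.2812 0.2751 0.2787 0.278  0.2814 0.2824 0.2811 0.285  0.2844]
```

```bash
python3 - <<'E'
from h import *
need([.561,-.1215,.43],-13.4)
E
```

```text
need [-36.7 405.9 -31.5] [2.00e-04 6.00e-04 2.68e-01]
```

In the tool's units: 170 mm / 400 = 0.425, 150 mm / 400 = 0.375.

Request:
{"name": "play_rows", "arguments": {
  "rows": [
    [0,0.005,-0.0075,0,0,0,35],
    [0,0.015,-0.02,0,0,0,35],
    [-0.0025,0.0325,-0.035,0,0,0,35],
    [-0.005,0.0575,-0.05,0,0,0,35],
    [-0.01,0.09,-0.0625,0,0,0,35],
    [-0.015,0.13,-0.0725,0,0,0,35],
    [-0.02,0.175,-0.0775,0,0,0,35],
    [-0.025,0.225,-0.08,0,0,0,35],
    [-0.03,0.275,-0.08,0,0,0,35],
    [-0.035,0.325,-0.08,0,0,0,35],
    [-0.04,0.375,-0.08,0,0,0,35],
    [-0.045,0.425,-0.08,0,0,0,35]
  ]
}}

```text
clock: 5.27
position: [0.571, 0.1122, 0.431]
eef_rot: [3.141, 0.052, -0.0]
force: [0.7, -0.0, -4.6]
width: 0.534
grip_force: 51.5
```

In the tool's units: 224 mm / 400 = 0.56, 213 mm / 400 = 0.5325, 0.268 rad / 1.0472 = 0.2559.

Request:
{"name": "play_rows", "arguments": {
  "rows": [
    [-0.005,0.05,0,0,0,0.0095,35],
    [-0.01,0.1,0,0,0,0.0286,35],
    [-0.015,0.15,0,0,0,0.0573,35],
    [-0.02,0.2,0,0,0,0.0859,35],
    [-0.025,0.25,0,0,0,0.1146,35],
    [-0.03,0.3,0,0,0,0.1432,35],
    [-0.035,0.35,0,0,0,0.1719,35],
    [-0.0375,0.4,0,0,0,0.2005,35],
    [-0.04,0.45,0,0,0,0.2244,35],
    [-0.0425,0.495,0,0,0,0.2435,35],
    [-0.045,0.5325,0,0,0,0.2531,35],
    [-0.045,0.56,0,0,0,0.2559,35]
  ]
}}

```text
clock: 6.27
position: [0.5601, -0.1121, 0.4311]
eef_rot: [3.12, -0.37, -0.0]
force: [-0.0, 0.9, -6.0]
width: 0.53
grip_force: 51.6
```

In the tool's units: 10 mm / 400 = 0.025, 9 mm / 400 = 0.0225.

Request:
{"name": "play_rows", "arguments": {
  "rows": [
    [0,0.015,0,0,0,0,35],
    [0,0.0225,0,0,0,0,35],
    [0,0.025,0,0,0,0,35],
    [0,0.025,0,0,0,0,35],
    [0,0.025,0,0,0,0,35]
  ]
}}

```text
clock: 6.68
position: [0.5591, -0.1188, 0.4307]
eef_rot: [-3.12, 0.365, 0.0]
force: [0.2, 0.0, -4.7]
width: 0.535
grip_force: 51.7
```

```bash
python3 - <<'E'
from h import *
st=robot.get_state(); print(st["clock"],st["position"],st["force"],st["joint_pos"].round(2))
need([.561,-.1215,.39],-13.4)
a,pa=shot("scene");b,pb=shot("top")
np.savez("a2.npz",**a);np.savez("b2.npz",**b)
cv2.imwrite("pics/c4.png",np.hstack([cv2.resize(a["pixels"][130:290,260:390],None,fx=3.5,fy=3.5),cv2.resize(b["pixels"][140:300,285:380],None,fx=3.5,fy=3.5)])[:,:800,::-1])
E
```

```text
6.6833 [ 0.55909921 -0.11878199  0.43072351] [ 0.24199401  0.01633263 -4.68444877] [ 0.07  0.28 -0.08 -0.   -1.21  1.26]
need [ 2.5  2.2 40.7] [-0.0002  0.0001  0.0008]
```

View pics/c4.png

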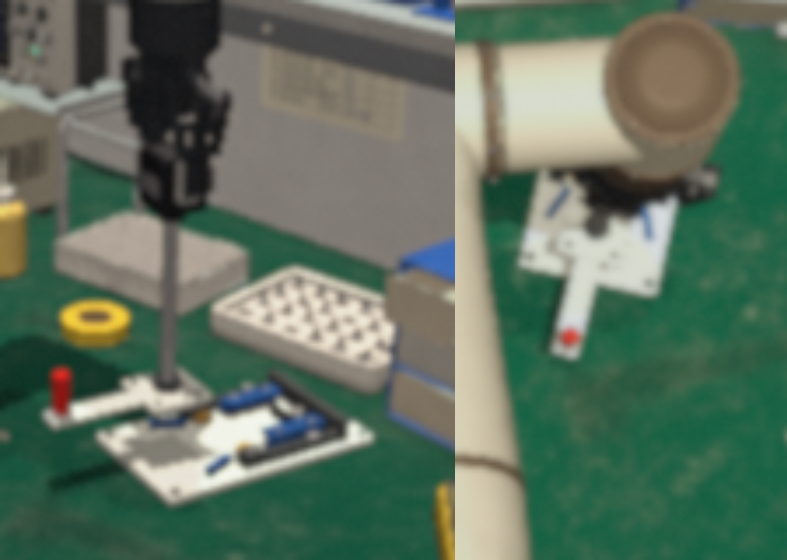

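The stand hangs upright over the plate near the mouth, with its foot at scene crop (165,390) and the guides ahead of it. I'll lower to about 8 mm above the plate and check alignment numerically.

In the tool's units: 49 mm / 400 = 0.1225, 48 mm / 400 = 0.12.

Request:
{"name": "play_rows", "arguments": {
  "rows": [
    [0.0025,0.0025,0.01,0,0,0,35],
    [0.005,0.005,0.03,0,0,0,35],
    [0.0063,0.0055,0.055,0,0,0,35],
    [0.0063,0.0055,0.08,0,0,0,35],
    [0.0063,0.0055,0.1,0,0,0,35],
    [0.0063,0.0055,0.1125,0,0,0,35],
    [0.0063,0.0055,0.12,0,0,0,35],
    [0.0063,0.0055,0.1225,0,0,0,35],
    [0.0063,0.0055,0.1225,0,0,0,35]
  ]
}}

```text
clock: 7.53
position: [0.5612, -0.122, 0.3816]
eef_rot: [3.12, -0.366, -0.0]
force: [0.4, 0.2, -5.7]
width: 0.537
grip_force: 51.6
```

```bash
python3 - <<'E'
from h import *
need([.561,-.1215,.373],-13.4)
O=np.array([.6488,-.1424]); y=np.radians(-13.4); M=np.array([[np.cos(y),np.sin(y)],[-np.sin(y),np.cos(y)]])
for n in ("top","scene"):
    s,p=shot(n); q=p.reshape(-1,3); c=s["pixels"].reshape(-1,3).astype(int)
    d=(q[:,:2]-O)@M.T
    k=(abs(d[:,0]+.195)<.04)&(abs(d[:,1])<.04)&(q[:,2]>.03)&(c[:,0]>c[:,1]+40)&(c[:,0]>c[:,2]+40)
    print(n,"knob dock",k.sum(),d[k].mean(0).round(4),q[k][:,2].max())
    bl=(abs(d[:,0]+.066)<.03)&(abs(d[:,1])<.06)&(q[:,2]<.05)&(c[:,2]>c[:,0]+30)&(c[:,2]>c[:,1]+10)
    for sg in(1,-1):
        e=d[bl&(d[:,1]*sg>0)]; print(" guide",len(e),e.mean(0).round(4) if len(e) else '')
    t=(d[:,0]>-.2)&(d[:,0]<-.135)&(abs(d[:,1])<.03)&(q[:,2]>.012)&(q[:,2]<.03)&(c.min(1)>90)
    e=d[t]
    for x in (-.19,-.17,-.15):
        w=e[abs(e[:,0]-x)<.01,1]; print(" tongue",x,len(w),np.percentile(w,[3,97]).round(4) if len(w) else '')
E
```

```text
need [-0.3 -0.5  8.6] [ 0.0002 -0.      0.0001]
top knob dock 22 [-0.1949  0.0039] 0.071106237997689
 guide 0 
 guide 11 [-0.0675 -0.0435]
 tongue -0.19 17 [-0.0079  0.0134]
 tongue -0.17 42 [-0.0073  0.0123]
 tongue -0.15 42 [-0.0084  0.0116]
scene knob dock 51 [-0.1968 -0.0033] 0.06527738294449748
 guide 0 
 guide 13 [-0.0653 -0.0462]
 tongue -0.19 23 [-0.0118  0.0005]
 tongue -0.17 36 [-0.0124  0.0114]
 tongue -0.15 28 [-0.0122  0.0079]
```

In the tool's units: 7 mm / 400 = 0.0175, 6.6 mm / 400 = 0.0165.

Request:
{"name": "play_rows", "arguments": {
  "rows": [
    [0,0.0025,0.0025,0,0,0,35],
    [0,0.005,0.0075,0,0,0,35],
    [0,0.005,0.0113,0,0,0,35],
    [0,0.005,0.0138,0,0,0,35],
    [0,0.005,0.0155,0,0,0,35],
    [0,0.005,0.0165,0,0,0,35],
    [0,0.005,0.0175,0,0,0,35]
  ]
}}

```text
clock: 8.22
position: [0.5606, -0.1239, 0.3747]
eef_rot: [3.12, -0.366, -0.0]
force: [0.2, 0.1, -5.8]
width: 0.533
grip_force: 51.6
```

Request:
{"name": "play_rows", "arguments": {
  "rows": [
    [0,0,0.0008,0,0,0,35],
    [0,0,0.0015,0,0,0,35],
    [0,0,0.0023,0,0,0,35],
    [0,0,0.0025,0,0,0,35]
  ]
}}

```text
clock: 8.55
position: [0.5606, -0.1239, 0.3737]
eef_rot: [-3.12, 0.366, 0.0]
force: [-0.4, 0.9, -4.9]
width: 0.531
grip_force: 51.6
```

In the tool's units: 0.8 mm / 400 = 0.002, 0.6 mm / 400 = 0.0015.

Request:
{"name": "play_rows", "arguments": {
  "rows": [
    [0,0,0.0008,0,0,0,35],
    [0,0,0.0015,0,0,0,35],
    [0,0,0.002,0,0,0,35],
    [0,0,0.002,0,0,0,35]
  ]
}}

```text
clock: 8.88
position: [0.5606, -0.1239, 0.3731]
eef_rot: [3.12, -0.366, 0.0]
force: [-0.4, -0.1, -3.4]
width: 0.53
grip_force: 51.8
```

In the tool's units: 0.5 mm / 400 = 0.0013, 0.4 mm / 400 = 0.001.

Request:
{"name": "play_rows", "arguments": {
  "rows": [
    [0,0,0.0005,0,0,0,35],
    [0,0,0.001,0,0,0,35],
    [0,0,0.0013,0,0,0,35],
    [0,0,0.0013,0,0,0,35]
  ]
}}

```text
clock: 9.22
position: [0.5607, -0.1239, 0.373]
eef_rot: [3.12, -0.366, 0.001]
force: [-0.1, 1.0, -0.1]
width: 0.534
grip_force: 52.1
```

Request:
{"name": "play_rows", "arguments": {
  "rows": [
    [0,0,0,0,0,0,46],
    [0,0,0,0,0,0,48],
    [0,0,0,0,0,0,50],
    [0,0,0,0,0,0,55],
    [0,0,0,0,0,0,65],
    [0,0,0,0,0,0,75],
    [0,0,0,0,0,0,85],
    [0,0,0,0,0,0,85],
    [0,0,0,0,0,0,85]
  ],
  "grip_force": 20
}}

```text
clock: 9.97
position: [0.5606, -0.1239, 0.3724]
eef_rot: [3.12, -0.366, 0.0]
force: [-0.5, -0.4, -0.1]
width: 0.994
grip_force: 0.0
```

```bash
cat > m.py <<'E'
from h import *
O=np.array([.6488,-.1424]); y=np.radians(-13.4); M=np.array([[np.cos(y),np.sin(y)],[-np.sin(y),np.cos(y)]])
def dock(s,p):
    q=p.reshape(-1,3); c=s["pixels"].reshape(-1,3).astype(int); d=(q[:,:2]-O)@M.T
    k=(abs(d[:,0]+.15)<.07)&(abs(d[:,1])<.04)&(q[:,2]>.03)&(q[:,2]<.08)&(c[:,0]>c[:,1]+40)&(c[:,0]>c[:,2]+40)
    print("knob dock",k.sum(),d[k].mean(0).round(4),"world",q[k].mean(0).round(4),q[k][:,2].max())
    h=(abs(d[:,0]+.06)<.09)&(abs(d[:,1])<.05)&(q[:,2]>.225)&(q[:,2]<.255)&(c.max(1)<140)
    if h.sum(): print("headtop",h.sum(),np.percentile(d[h],[3,97],axis=0).mean(0).round(4),np.median(q[h][:,2]))
E
python3 - <<'E'
from m import *
print(robot.get_state()["position"],robot.get_state()["force"])
for n in ("top","scene"): dock(*shot(n))
E
```

```text
[ 0.56060022 -0.12394718  0.37242375] [-0.50964241 -0.4025506  -0.0657749 ]
knob dock 20 [-0.1945  0.0023] world [ 0.4601 -0.0951  0.0526] 0.05848531527559131
headtop 48 [-0.1044 -0.0033] 0.23372368663959142
knob dock 34 [-0.1962 -0.0042] world [ 0.4569 -0.1011  0.0446] 0.05588161436627015
headtop 191 [-0.0954  0.0087] 0.23604786296989172
```

```bash
python3 - <<'E'
from m import *
T=np.array([.5591,-.1188])
for n in("a2","b2"):
    s=dict(np.load(n+".npz")); q=pts(s).reshape(-1,3); d=(q[:,:2]-T)@M.T
    for z0 in np.arange(.36,.62,.03):
        m=(abs(d)<.16).all(1)&(q[:,2]>z0)&(q[:,2]<z0+.03)
        if m.sum()>5: print(n,"rel flange z %.2f"%(z0-.43),m.sum(),np.percentile(d[m],[1,99],axis=0).round(3).tolist())
need([.5606,-.1239,.45],-13.4); need([.4585,-.099,.45],-13.4);need([.4585,-.099,.195],-13.4)
E
```

```text
a2 rel flange z -0.07 215 [[-0.037, -0.066], [0.018, 0.057]]
a2 rel flange z -0.04 290 [[-0.039, -0.04], [0.024, 0.017]]
a2 rel flange z -0.01 273 [[-0.041, -0.041], [0.029, 0.018]]
a2 rel flange z 0.02 324 [[-0.042, -0.043], [0.028, 0.009]]
a2 rel flange z 0.05 333 [[-0.044, -0.045], [0.028, 0.019]]
a2 rel flange z 0.08 664 [[-0.104, -0.046], [0.028, 0.146]]
a2 rel flange z 0.11 928 [[-0.155, -0.044], [0.026, 0.118]]
a2 rel flange z 0.14 988 [[-0.157, -0.044], [0.024, 0.123]]
a2 rel flange z 0.17 385 [[-0.158, -0.043], [0.026, 0.123]]
b2 rel flange z -0.07 42 [[-0.035, -0.065], [0.011, 0.022]]
b2 rel flange z -0.04 58 [[-0.037, -0.031], [-0.019, 0.029]]
b2 rel flange z -0.01 32 [[-0.039, -0.021], [-0.027, 0.028]]
b2 rel flange z 0.02 59 [[-0.04, -0.028], [-0.027, 0.025]]
b2 rel flange z 0.05 15 [[-0.045, -0.027], [-0.035, 0.02]]
b2 rel flange z 0.08 93 [[-0.044, -0.043], [-0.005, 0.017]]
b2 rel flange z 0.11 227 [[-0.076, -0.034], [0.025, 0.121]]
b2 rel flange z 0.14 1938 [[-0.098, -0.021], [0.016, 0.158]]
b2 rel flange z 0.17 2228 [[-0.157, -0.037], [0.037, 0.159]]
need [ -0.   -0.  -77.6] [0.     0.     0.0001]
need [-105.1   -0.6  -77.6] [0.     0.     0.0001]
need [-105.1   -0.6  177.4] [0.     0.     0.0001]
```

In the tool's units: -105 mm / 400 = -0.2625, -97 mm / 400 = -0.2425.

Request:
{"name": "play_rows", "arguments": {
  "rows": [
    [0,0,-0.01,0,0,0,85],
    [0,0,-0.035,0,0,0,85],
    [0,0,-0.075,0,0,0,85],
    [0,0,-0.125,0,0,0,85],
    [0,0,-0.175,0,0,0,85],
    [0,0,-0.205,0,0,0,85],
    [-0.05,0,-0.2125,0,0,0,75],
    [-0.125,0,-0.2125,0,0,0,65],
    [-0.2,0,-0.2125,0,0,0,60],
    [-0.2425,0,-0.2125,0,0,0,60],
    [-0.2625,0,-0.2,0,0,0,60],
    [-0.2625,0,-0.1625,0,0,0,60]
  ]
}}

```text
clock: 11.07
position: [0.457, -0.0995, 0.4411]
eef_rot: [-3.119, 0.365, -0.012]
force: [0.2, 0.3, 0.5]
width: 0.702
grip_force: 0.0
```

```bash
python3 - <<'E'
from m import *
need([.4585,-.099,.26],-13.4);need([.4585,-.099,.195],-13.4)
for n in ("top","scene"): dock(*shot(n))
E
```

```text
need [-1.000e-01 -5.000e-01  1.811e+02] [-0.0018 -0.0075  0.0012]
need [ -0.5  -0.4 246.1] [-0.0018 -0.0075  0.0012]
knob dock 22 [-0.1939  0.0022] world [ 0.4607 -0.0953  0.052 ] 0.06261428600900887
headtop 56 [-0.077   0.0035] 0.23627965116312888
knob dock 41 [-0.1971 -0.0038] world [ 0.4561 -0.1004  0.0437] 0.0545176929290796
headtop 123 [-0.0914 -0.0061] 0.23369588073021935
```

In the tool's units: 242 mm / 400 = 0.605, 240 mm / 400 = 0.6.

Request:
{"name": "play_rows", "arguments": {
  "rows": [
    [0,0,0.0625,0,0,0,60],
    [0,0,0.15,0,0,0,60],
    [0,0,0.2375,0,0,0,60],
    [0,0,0.325,0,0,0,60],
    [0,0,0.4,0,0,0,60],
    [0,0,0.4625,0,0,0,60],
    [0,0,0.5125,0,0,0,60],
    [0,0,0.555,0,0,0,60],
    [0,0,0.585,0,0,0,60],
    [0,0,0.6,0,0,0,60],
    [0,0,0.605,0,0,0,60],
    [0,0,0.605,0,0,0,60]
  ]
}}

```text
clock: 12.17
position: [0.4592, -0.0996, 0.1956]
eef_rot: [3.12, -0.366, 0.001]
force: [-0.5, -0.2, 0.6]
width: 0.702
grip_force: 0.0
```

```bash
python3 - <<'E'
from m import *
need([.4585,-.099,.195],-13.4)
a,p=shot("scene"); dock(a,p)
b,p=shot("top"); dock(b,p)
cv2.imwrite("pics/c5.png",np.hstack([cv2.resize(a["pixels"][150:290,260:390],None,fx=3.5,fy=3.5),cv2.resize(b["pixels"][150:290,285:380],None,fx=3.5,fy=3.5)])[:,:800,::-1])
E
```

```text
need [-0.8 -0.4  0.6] [ 0.0001 -0.0004  0.0004]
knob dock 40 [-0.1973 -0.0049] world [ 0.4557 -0.1014  0.0462] 0.07326285215669248
headtop 131 [-0.0917 -0.006 ] 0.23410973820630837m.py:6: RuntimeWarning: Mean of empty slice.
  print("knob dock",k.sum(),d[k].mean(0).round(4),"world",q[k].mean(0).round(4),q[k][:,2].max())
  ret = um.true_divide(
Traceback (most recent call last):
  File "m.py", line 6, in dock
    print("knob dock",k.sum(),d[k].mean(0).round(4),"world",q[k].mean(0).round(4),q[k][:,2].max())
                                                                                  ~~~~~~~~~~~~~^^
ValueError: zero-size array to reduction operation maximum which has no identity
```

Request:
{"name": "play_rows", "arguments": {
  "rows": [
    [0,0,0,0,0,0,45],
    [0,0,0,0,0,0,35],
    [0,0,0,0,0,0,29],
    [0,0,0,0,0,0,25],
    [0,0,0,0,0,0,22],
    [0,0,0,0,0,0,20],
    [0,0,0,0,0,0,18],
    [0,0,0,0,0,0,16],
    [0,0,0,0,0,0,14],
    [0,0,0,0,0,0,10],
    [0,0,0,0,0,0,10]
  ],
  "grip_force": 60
}}

```text
clock: 13.18
position: [0.4585, -0.0996, 0.1955]
eef_rot: [-3.12, 0.366, -0.0]
force: [-0.0, 0.9, 2.1]
width: 0.169
grip_force: 58.4
```

```bash
python3 - <<'E'
from m import *
st=robot.get_state(); print(st["position"],st["force"],st["moment"],(np.array(st["position"][:2])-O)@M.T)
a,p=shot("scene"); b,_=shot("top")
cv2.imwrite("pics/c5.png",np.hstack([cv2.resize(a["pixels"][150:290,260:390],None,fx=3.5,fy=3.5),cv2.resize(b["pixels"][150:290,285:380],None,fx=3.5,fy=3.5)])[:,:800,::-1])
E
```

```text
[ 0.45849609 -0.09956232  0.19554154] [-0.02483517  0.91278014  2.09001777] [0.33666958 0.10655351 0.02866106] [-0.19505059 -0.00243107]
```

View pics/c5.png

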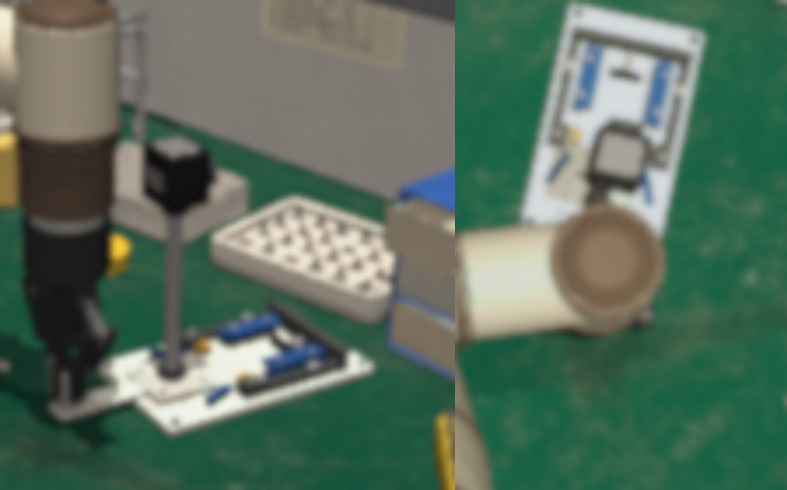

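The stand is upright with its foot between the guides. The fingers hold the knob (scene crop (70,400)) and the wrist is well clear of the head. Now I push in steps, watching the force.

Request:
{"name": "play_rows", "arguments": {
  "rows": [
    [0.0025,0,0,0,0,0,10],
    [0.0075,0,0,0,0,0,10],
    [0.015,0,0,0,0,0,10],
    [0.0225,0,0,0,0,0,10],
    [0.03,0,0,0,0,0,10],
    [0.035,0,0,0,0,0,10],
    [0.0375,0,0,0,0,0,10]
  ]
}}

```text
clock: 13.87
position: [0.4705, -0.1034, 0.1951]
eef_rot: [3.119, -0.368, -0.013]
force: [-8.7, 1.9, 9.9]
width: 0.169
grip_force: 59.3
```

In the tool's units: 10 mm / 400 = 0.025, 9 mm / 400 = 0.0225.

Request:
{"name": "play_rows", "arguments": {
  "rows": [
    [0.0025,0,0,0,0,0,10],
    [0.0075,0,0,0,0,0,10],
    [0.0125,0,0,0,0,0,10],
    [0.0175,0,0,0,0,0,10],
    [0.0225,0,0,0,0,0,10],
    [0.025,0,0,0,0,0,10]
  ]
}}

```text
clock: 14.37
position: [0.4797, -0.1058, 0.195]
eef_rot: [3.118, -0.369, -0.016]
force: [-10.3, 2.8, 11.3]
width: 0.167
grip_force: 59.5
```

```bash
cat >> m.py <<'E'
def fs():
    st=robot.get_state(); f=np.array(st["force"]); d=(np.array(st["position"][:2])-O)@M.T
    print("t",round(st["clock"],2),"tcp dock mm",(d*1000).round(1),"stand x",round(d[0]*1000+105,1),"F dock",(M@f[:2]).round(1),"fz",round(f[2],1),"w",round(st["width"],3),"M",np.round(st["moment"],2))
E
python3 - <<'E'
from m import *
fs()
s,p=shot("scene"); q=p.reshape(-1,3); c=s["pixels"].reshape(-1,3).astype(int); d=(q[:,:2]-O)@M.T
h=(abs(d[:,0]+.06)<.05)&(abs(d[:,1])<.04)&(q[:,2]>.2)&(q[:,2]<.255)&(c.max(1)<140); print(h.sum(),np.percentile(d[h],[3,97],axis=0).round(4))
h=(abs(d[:,0]+.06)<.05)&(abs(d[:,1])<.04)&(q[:,2]>.05)&(q[:,2]<.1); print(h.sum(),np.median(d[h],axis=0).round(4))
h=(abs(d[:,0]+.06)<.05)&(abs(d[:,1])<.04)&(q[:,2]>.14)&(q[:,2]<.18); print(h.sum(),np.median(d[h],axis=0).round(4))
E
```

```text
t 14.37 tcp dock mm [-173.    -3.6] stand x -68.0 F dock [-10.7   0.3] fz 11.3 w 0.167 M [0.98 2.64 0.08]
295 [[-0.0944 -0.0296]
 [-0.0431  0.0132]]
69 [-0.0733 -0.0083]
52 [-0.0737 -0.0089]
```

Fz of +11 N shows the tool tilting under the push and pressing the foot's front edge down. I'll relieve that with a small pitch and lift.

In the tool's units: -0.5 mm / 400 = -0.0013, -0.3 mm / 400 = -0.0008, 0.016 rad / 1.0472 = 0.0153.

Request:
{"name": "play_rows", "arguments": {
  "rows": [
    [0,0,-0.0008,0,0.0057,0,10],
    [0,0,-0.0013,0,0.0115,0,10],
    [0,0,-0.0013,0,0.0153,0,10],
    [0,0,-0.0013,0,0.0153,0,10],
    [0,0,-0.0013,0,0.0153,0,10]
  ],
  "grip_force": 45
}}

```text
clock: 14.83
position: [0.4794, -0.1057, 0.1949]
eef_rot: [3.117, -0.368, 0.008]
force: [-8.5, 3.0, 7.3]
width: 0.172
grip_force: 58.9
```

```bash
python3 - <<'E'
from m import *
fs(); print(R.from_rotvec(robot.get_state()["eef_rot"]).as_matrix().round(3)[:,2]@np.r_[M[0],0])
E
```

```text
t 14.83 tcp dock mm [-173.3   -3.5] stand x -68.3 F dock [-9.   0.9] fz 7.3 w 0.172 M [0.93 2.3  0.12]
0.005790871005023612
```

In the tool's units: -1 mm / 400 = -0.0025, -0.8 mm / 400 = -0.002.

Request:
{"name": "play_rows", "arguments": {
  "rows": [
    [0,0,-0.001,0,0,0,10],
    [0,0,-0.002,0,0,0,10],
    [0,0,-0.0025,0,0,0,10],
    [0,0,-0.0025,0,0,0,10]
  ],
  "grip_force": 40
}}

```text
clock: 15.17
position: [0.4799, -0.1057, 0.1955]
eef_rot: [3.117, -0.368, 0.01]
force: [-6.7, 2.3, 1.6]
width: 0.168
grip_force: 58.3
```

```bash
python3 - <<'E'
from m import *
fs()
E
```

```text
t 15.17 tcp dock mm [-172.8   -3.5] stand x -67.8 F dock [-7.   0.7] fz 1.6 w 0.168 M [0.57 1.74 0.08]
```

In the tool's units: 6 mm / 400 = 0.015, 3.5 mm / 400 = 0.0088, 0.004 rad / 1.0472 = 0.0038.

Request:
{"name": "play_rows", "arguments": {
  "rows": [
    [0.0025,0,-0.0005,0,0.001,0,10],
    [0.005,0,-0.0008,0,0.0019,0,10],
    [0.0088,0,-0.0008,0,0.0029,0,10],
    [0.0125,0,-0.0008,0,0.0038,0,10],
    [0.015,0,-0.0008,0,0.0038,0,10]
  ]
}}

```text
clock: 15.58
position: [0.4838, -0.1071, 0.1953]
eef_rot: [3.115, -0.369, 0.006]
force: [-11.7, 4.1, 6.0]
width: 0.169
grip_force: 58.9
```

```bash
python3 - <<'E'
from m import *
fs()
E
```

```text
t 15.58 tcp dock mm [-168.7   -3.9] stand x -63.7 F dock [-12.3   1.3] fz 6.0 w 0.169 M [1.28 3.27 0.16]
```

```bash
cat >> m.py <<'E'
def post(n="scene"):
    s,p=shot(n); q=p.reshape(-1,3); c=s["pixels"].reshape(-1,3).astype(int); d=(q[:,:2]-O)@M.T
    for z0,z1 in ((.03,.1),(.1,.18)):
        h=(abs(d[:,0]+.03)<.08)&(abs(d[:,1])<.04)&(q[:,2]>z0)&(q[:,2]<z1)&(abs(c.max(1)-c.min(1))<40); print("post",h.sum(),np.median(d[h],axis=0).round(4),end=" ")
    print(); return s,p
E
python3 - <<'E'
from m import *
a,p=post()
b,_=shot("top")
cv2.imwrite("pics/c6.png",np.hstack([cv2.resize(a["pixels"][215:290,270:380],None,fx=5,fy=5,interpolation=cv2.INTER_CUBIC)[:,:550],cv2.resize(b["pixels"][150:225,300:350],None,fx=5,fy=5,interpolation=cv2.INTER_CUBIC)])[:,:,::-1])
E
```

```text
post 92 [-0.0663 -0.0084] post 101 [-0.0667 -0.0086]
```

View pics/c6.png

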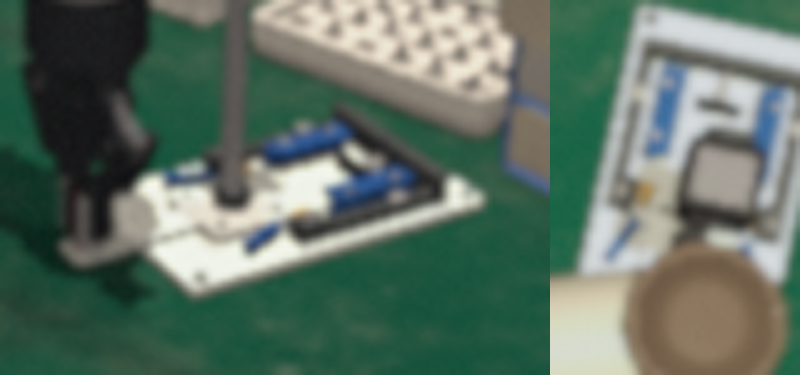

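The foot is entering between the guides, and its front edge is level with the brass pawls (crop (300,218) and (645,190)). The post is upright and tracks the tool. I'll correct slightly toward +y and continue with relief.

In the tool's units: 4 mm / 400 = 0.01, -1.5 mm / 400 = -0.0038, 0.008 rad / 1.0472 = 0.0076.

Request:
{"name": "play_rows", "arguments": {
  "rows": [
    [0.0013,-0.0013,-0.0013,0,0.0038,0,10],
    [0.0038,-0.0025,-0.0025,0,0.0076,0,10],
    [0.0063,-0.0038,-0.003,0,0.0115,0,10],
    [0.0088,-0.0038,-0.003,0,0.0115,0,10],
    [0.01,-0.0038,-0.003,0,0.0115,0,10]
  ]
}}

```text
clock: 16.1
position: [0.4915, -0.1065, 0.1972]
eef_rot: [3.115, -0.368, 0.041]
force: [-2.3, 0.7, -6.1]
width: 0.165
grip_force: 57.5
```

```bash
cat >> m.py <<'E'
def fs2():
    fs(); st=robot.get_state(); z=R.from_rotvec(st["eef_rot"]).as_matrix()[:,2]; t=np.array(st["position"])+.155*z; d=(t[:2]-O)@M.T*1000
    print("tip dock",d.round(1),"z",round(t[2]*1000,1),"stand x",round(d[0]+105,1),"tilt",(M@z[:2]).round(4))
E
python3 - <<'E'
from m import *
fs2()
E
```

```text
t 16.1 tcp dock mm [-161.3   -1.5] stand x -56.3 F dock [-2.4  0.1] fz -6.1 w 0.165 M [ 0.29  1.55 -0.01]
tip dock [-157.3   -1.7] z 42.3 stand x -52.3 tilt [ 0.0264 -0.0015]
```

In the tool's units: 2.5 mm / 400 = 0.0063, 2 mm / 400 = 0.005, -0.012 rad / 1.0472 = -0.0115.

Request:
{"name": "play_rows", "arguments": {
  "rows": [
    [0.0025,0,0.0013,0,-0.0057,0,10],
    [0.005,0,0.0025,0,-0.0115,0,10],
    [0.0063,0,0.003,0,-0.0153,0,10],
    [0.0063,0,0.003,0,-0.0153,0,10]
  ]
}}

```text
clock: 16.43
position: [0.4956, -0.1069, 0.1974]
eef_rot: [3.118, -0.367, 0.025]
force: [-2.6, -0.4, -4.0]
width: 0.169
grip_force: 57.7
```

```bash
python3 - <<'E'
from m import *
fs2(); post()
E
```

```text
t 16.43 tcp dock mm [-157.2   -1. ] stand x -52.2 F dock [-2.4 -1. ] fz -4.0 w 0.169 M [ 0.07  1.26 -0.06]
tip dock [-154.8   -1. ] z 42.5 stand x -49.8 tilt [0.0159 0.0001]
post 92 [-0.0527 -0.0073] post 108 [-0.0524 -0.0064]
```

In the tool's units: 4 mm / 400 = 0.01, 3 mm / 400 = 0.0075.

Request:
{"name": "play_rows", "arguments": {
  "rows": [
    [0,0,0.0013,0,0,0,10],
    [0.0025,0,0.0025,0,0,0,10],
    [0.005,0,0.0025,0,0,0,10],
    [0.0075,0,0.0025,0,0,0,10],
    [0.01,0,0.0025,0,0,0,10],
    [0.01,0,0.0025,0,0,0,10]
  ]
}}

```text
clock: 16.98
position: [0.4992, -0.1078, 0.1965]
eef_rot: [3.118, -0.366, 0.024]
force: [-2.7, -1.3, -4.2]
width: 0.168
grip_force: 57.7
```

```bash
python3 - <<'E'
from m import *
fs2()
E
```

```text
t 16.98 tcp dock mm [-153.5   -1. ] stand x -48.5 F dock [-2.4 -1.9] fz -4.2 w 0.168 M [ 0.08  1.34 -0.1 ]
tip dock [-151.1   -1. ] z 41.5 stand x -46.1 tilt [ 0.0157 -0.0001]
```

In the tool's units: 4 mm / 400 = 0.01, 3 mm / 400 = 0.0075.

Request:
{"name": "play_rows", "arguments": {
  "rows": [
    [0,0.0008,0.0008,0,0,0,10],
    [0.0025,0.0015,0.0015,0,0,0,10],
    [0.005,0.0015,0.002,0,0,0,10],
    [0.0075,0.0015,0.002,0,0,0,10],
    [0.01,0.0015,0.002,0,0,0,10],
    [0.01,0.0015,0.002,0,0,0,10]
  ]
}}

```text
clock: 17.48
position: [0.5032, -0.1093, 0.1959]
eef_rot: [3.118, -0.366, 0.026]
force: [-3.3, -0.3, -3.7]
width: 0.166
grip_force: 57.8
```

```bash
python3 - <<'E'
from m import *
fs2()
E
```

```text
t 17.48 tcp dock mm [-149.3   -1.5] stand x -44.3 F dock [-3.1 -1. ] fz -3.7 w 0.166 M [ 0.08  1.41 -0.08]
tip dock [-146.7   -1.5] z 40.9 stand x -41.7 tilt [0.0164 0.0001]
```

In the tool's units: 6 mm / 400 = 0.015, 5 mm / 400 = 0.0125.

Request:
{"name": "play_rows", "arguments": {
  "rows": [
    [0.0025,0.0005,0.001,0,0,0,10],
    [0.005,0.001,0.0018,0,0,0,10],
    [0.0075,0.001,0.0018,0,0,0,10],
    [0.01,0.001,0.0018,0,0,0,10],
    [0.0125,0.001,0.0018,0,0,0,10],
    [0.015,0.001,0.0018,0,0,0,10],
    [0.015,0.001,0.0018,0,0,0,10]
  ]
}}

```text
clock: 18.07
position: [0.5085, -0.1111, 0.1955]
eef_rot: [3.118, -0.366, 0.024]
force: [-5.8, 0.0, -0.2]
width: 0.168
grip_force: 58.1
```

```bash
python3 - <<'E'
from m import *
fs2(); post()
E
```

```text
t 18.07 tcp dock mm [-143.7   -2. ] stand x -38.7 F dock [-5.6 -1.3] fz -0.2 w 0.168 M [0.27 1.88 0.01]
tip dock [-141.3   -2.1] z 40.5 stand x -36.3 tilt [ 0.0153 -0.0002]
post 87 [-0.0397 -0.0073] post 101 [-0.0396 -0.0072]
```

In the tool's units: 6 mm / 400 = 0.015, 5 mm / 400 = 0.0125, 0.003 rad / 1.0472 = 0.0029.

Request:
{"name": "play_rows", "arguments": {
  "rows": [
    [0.0025,0,0,0,0.001,0,10],
    [0.005,0,-0.0003,0,0.0019,0,10],
    [0.0075,0,-0.0005,0,0.0029,0,10],
    [0.01,0,-0.0005,0,0.0029,0,10],
    [0.0125,0,-0.0005,0,0.0029,0,10],
    [0.015,0,-0.0005,0,0.0029,0,10],
    [0.015,0,-0.0005,0,0.0029,0,10]
  ]
}}

```text
clock: 18.7
position: [0.5147, -0.1125, 0.1955]
eef_rot: [3.118, -0.366, 0.03]
force: [-3.9, 0.1, -2.1]
width: 0.166
grip_force: 58.0
```

```bash
python3 - <<'E'
from m import *
fs2(); post()
E
```

```text
t 18.7 tcp dock mm [-137.4   -2. ] stand x -32.4 F dock [-3.8 -0.8] fz -2.1 w 0.166 M [ 0.26  1.64 -0.05]
tip dock [-134.4   -2. ] z 40.6 stand x -29.4 tilt [ 0.019  -0.0001]
post 82 [-0.0327 -0.0078] post 115 [-0.0332 -0.0078]
```

In the tool's units: 8 mm / 400 = 0.02, 7 mm / 400 = 0.0175.

Request:
{"name": "play_rows", "arguments": {
  "rows": [
    [0.0025,0,0.0003,0,0,0,10],
    [0.005,0,0.0003,0,0,0,10],
    [0.0075,0,0.0003,0,0,0,10],
    [0.01,0,0.0003,0,0,0,10],
    [0.0125,0,0.0003,0,0,0,10],
    [0.015,0,0.0003,0,0,0,10],
    [0.0175,0,0.0003,0,0,0,10],
    [0.02,0,0.0003,0,0,0,10],
    [0.02,0,0.0003,0,0,0,10]
  ]
}}

```text
clock: 19.5
position: [0.5224, -0.1143, 0.1955]
eef_rot: [3.118, -0.366, 0.03]
force: [-4.3, 0.8, -1.4]
width: 0.173
grip_force: 57.9
```

```bash
python3 - <<'E'
from m import *
fs2(); post()
E
```

```text
t 19.5 tcp dock mm [-129.5   -2. ] stand x -24.5 F dock [-4.3 -0.2] fz -1.4 w 0.173 M [ 0.23  1.63 -0.06]
tip dock [-126.5   -2. ] z 40.6 stand x -21.5 tilt [ 0.0189 -0.0001]
post 84 [-0.0251 -0.0068] post 116 [-0.025  -0.0078]
```

In the tool's units: 8 mm / 400 = 0.02, 7 mm / 400 = 0.0175.

Request:
{"name": "play_rows", "arguments": {
  "rows": [
    [0.0025,0,0.0003,0,0,0,10],
    [0.005,0,0.0003,0,0,0,10],
    [0.0075,0,0.0003,0,0,0,10],
    [0.01,0,0.0003,0,0,0,10],
    [0.0125,0,0.0003,0,0,0,10],
    [0.015,0,0.0003,0,0,0,10],
    [0.0175,0,0.0003,0,0,0,10],
    [0.02,0,0.0003,0,0,0,10],
    [0.02,0,0.0003,0,0,0,10]
  ]
}}

```text
clock: 20.3
position: [0.5302, -0.1162, 0.1956]
eef_rot: [3.118, -0.366, 0.03]
force: [-3.5, 0.3, -2.4]
width: 0.169
grip_force: 57.9
```

```bash
python3 - <<'E'
from m import *
fs2(); a,_=post()
b,_=shot("top")
cv2.imwrite("pics/c7.png",np.hstack([cv2.resize(a["pixels"][215:290,270:380],None,fx=5,fy=5,interpolation=cv2.INTER_CUBIC)[:,:550],cv2.resize(b["pixels"][150:225,300:350],None,fx=5,fy=5,interpolation=cv2.INTER_CUBIC)])[:,:,::-1])
E
```

```text
t 20.3 tcp dock mm [-121.4   -2. ] stand x -16.4 F dock [-3.4 -0.6] fz -2.4 w 0.169 M [0.23 1.62 0.03]
tip dock [-118.4   -2. ] z 40.6 stand x -13.4 tilt [ 0.0191 -0.    ]
post 89 [-0.0165 -0.007 ] post 134 [-0.0184 -0.0083]
```

View pics/c7.png

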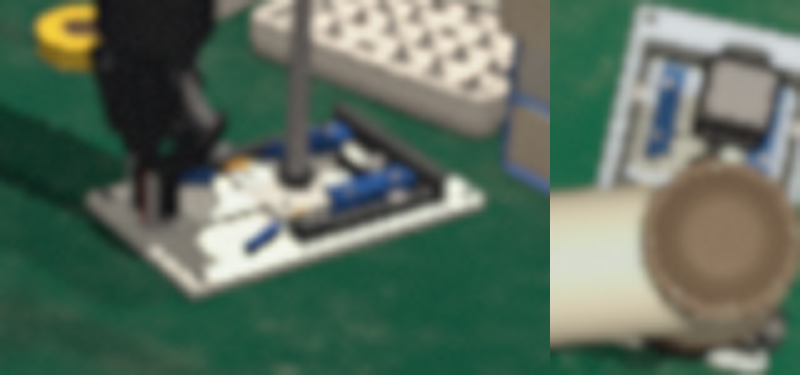

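The foot lies between the rails and the post is at crop (298,175). The pawls, at (237,163) and (297,212), are beside the foot's rear half. From here I use fine steps.

In the tool's units: 8 mm / 400 = 0.02, 7.2 mm / 400 = 0.018.

Request:
{"name": "play_rows", "arguments": {
  "rows": [
    [0.002,0,0,0,0,0,10],
    [0.004,0,0,0,0,0,10],
    [0.006,0,0,0,0,0,10],
    [0.008,0,0,0,0,0,10],
    [0.01,0,0,0,0,0,10],
    [0.012,0,0,0,0,0,10],
    [0.014,0,0,0,0,0,10],
    [0.016,0,0,0,0,0,10],
    [0.018,0,0,0,0,0,10],
    [0.02,0,0,0,0,0,10]
  ]
}}

```text
clock: 21.23
position: [0.538, -0.118, 0.1957]
eef_rot: [3.118, -0.366, 0.03]
force: [-4.5, 0.3, -2.3]
width: 0.165
grip_force: 57.9
```

In the tool's units: 2 mm / 400 = 0.005, 1.4 mm / 400 = 0.0035.

Request:
{"name": "play_rows", "arguments": {
  "rows": [
    [0.0018,0,0,0,0,0,10],
    [0.0035,0,0,0,0,0,10],
    [0.005,0,0,0,0,0,10],
    [0.005,0,0,0,0,0,10]
  ]
}}

```text
clock: 21.57
position: [0.54, -0.1185, 0.1957]
eef_rot: [3.118, -0.366, 0.03]
force: [-3.6, -0.0, -4.0]
width: 0.167
grip_force: 57.7
```

Request:
{"name": "play_rows", "arguments": {
  "rows": [
    [0.0018,0,0,0,0,0,10],
    [0.0035,0,0,0,0,0,10],
    [0.005,0,0,0,0,0,10],
    [0.005,0,0,0,0,0,10]
  ]
}}

```text
clock: 21.9
position: [0.542, -0.1189, 0.1958]
eef_rot: [3.118, -0.366, 0.03]
force: [-3.6, 1.7, -3.9]
width: 0.166
grip_force: 57.7
```

```bash
python3 - <<'E'
from m import *
fs2(); a,_=post()
E
```

```text
t 21.9 tcp dock mm [-109.4   -1.9] stand x -4.4 F dock [-3.9  0.8] fz -3.9 w 0.166 M [0.24 1.37 0.04]
tip dock [-106.4   -1.9] z 40.8 stand x -1.4 tilt [0.0193 0.0001]
post 125 [-0.0067 -0.0087] post 163 [-0.0076 -0.0093]
```

In the tool's units: 2 mm / 400 = 0.005, 1.4 mm / 400 = 0.0035.

Request:
{"name": "play_rows", "arguments": {
  "rows": [
    [0.0018,0,0.0005,0,0,0,10],
    [0.0035,0,0.001,0,0,0,10],
    [0.005,0,0.001,0,0,0,10],
    [0.005,0,0.001,0,0,0,10]
  ]
}}

```text
clock: 22.28
position: [0.5427, -0.1193, 0.1955]
eef_rot: [3.118, -0.367, 0.024]
force: [-7.9, 1.3, 1.3]
width: 0.166
grip_force: 58.2
```

In the tool's units: 2 mm / 400 = 0.005, 1.4 mm / 400 = 0.0035.

Request:
{"name": "play_rows", "arguments": {
  "rows": [
    [0.0018,0,0,0,0,0,10],
    [0.0035,0,0,0,0,0,10],
    [0.005,0,0,0,0,0,10],
    [0.005,0,0,0,0,0,10]
  ]
}}

```text
clock: 22.62
position: [0.5439, -0.1198, 0.1955]
eef_rot: [3.117, -0.367, 0.021]
force: [-9.9, 2.6, 2.4]
width: 0.166
grip_force: 58.5
```

In the tool's units: 2 mm / 400 = 0.005, 1.4 mm / 400 = 0.0035.

Request:
{"name": "play_rows", "arguments": {
  "rows": [
    [0.0018,0,0,0,0,0,10],
    [0.0035,0,0,0,0,0,10],
    [0.005,0,0,0,0,0,10],
    [0.005,0,0,0,0,0,10]
  ]
}}

```text
clock: 22.95
position: [0.5454, -0.1202, 0.1955]
eef_rot: [3.117, -0.367, 0.018]
force: [-11.6, 3.3, 3.3]
width: 0.166
grip_force: 58.6
```

```bash
python3 - <<'E'
from m import *
fs2(); a,_=post()
E
```

```text
t 22.95 tcp dock mm [-105.7   -2.4] stand x -0.7 F dock [-12.    0.5] fz 3.3 w 0.166 M [0.93 3.2  0.07]
tip dock [-103.9   -2.6] z 40.5 stand x 1.1 tilt [ 0.012  -0.0014]
post 149 [-0.0051 -0.0089] post 166 [-0.0054 -0.0102]
```

In the tool's units: -0.5 mm / 400 = -0.0013, -0.4 mm / 400 = -0.001, 0.004 rad / 1.0472 = 0.0038.

Request:
{"name": "play_rows", "arguments": {
  "rows": [
    [0,0,-0.0005,0,0.0019,0,10],
    [0,0,-0.001,0,0.0038,0,10],
    [0,0,-0.0013,0,0.0057,0,10],
    [0,0,-0.0013,0,0.0057,0,10]
  ]
}}

```text
clock: 23.33
position: [0.5472, -0.1203, 0.1958]
eef_rot: [3.117, -0.366, 0.037]
force: [-3.9, 0.7, -4.3]
width: 0.165
grip_force: 57.7
```

```bash
python3 - <<'E'
from m import *
fs2(); a,_=post()
E
```

```text
t 23.33 tcp dock mm [-104.    -2.1] stand x 1.0 F dock [-4.  -0.2] fz -4.3 w 0.165 M [ 0.39  1.81 -0.02]
tip dock [-100.3   -2.1] z 40.8 stand x 4.7 tilt [ 0.0236 -0.0003]
post 183 [-0.0979 -0.009 ] post 177 [-0.0021 -0.0102]
```

In the tool's units: 2 mm / 400 = 0.005, 1.4 mm / 400 = 0.0035.

Request:
{"name": "play_rows", "arguments": {
  "rows": [
    [0.0018,0,0,0,0,0,10],
    [0.0035,0,0,0,0,0,10],
    [0.005,0,0.0003,0,0,0,10],
    [0.005,0,0.0003,0,0,0,10]
  ]
}}

```text
clock: 23.72
position: [0.5493, -0.1208, 0.1957]
eef_rot: [3.117, -0.366, 0.037]
force: [-6.0, 1.7, -2.3]
width: 0.168
grip_force: 57.7
```

In the tool's units: 2 mm / 400 = 0.005, 1.4 mm / 400 = 0.0035.

Request:
{"name": "play_rows", "arguments": {
  "rows": [
    [0.0018,0,0,0,0,0,10],
    [0.0035,0,0,0,0,0,10],
    [0.005,0,0.0003,0,0,0,10],
    [0.005,0,0.0003,0,0,0,10]
  ]
}}

```text
clock: 24.05
position: [0.551, -0.1213, 0.1956]
eef_rot: [3.117, -0.367, 0.035]
force: [-5.4, 0.9, -2.9]
width: 0.167
grip_force: 57.8
```

```bash
python3 - <<'E'
from m import *
fs2(); a,_=post()
np.savez("a3.npz",**a)
E
```

```text
t 24.05 tcp dock mm [-100.    -2.1] stand x 5.0 F dock [-5.5 -0.4] fz -2.9 w 0.167 M [0.48 2.19 0.01]
tip dock [-96.5  -2.2] z 40.6 stand x 8.5 tilt [ 0.0227 -0.0005]
post 254 [-0.1023 -0.0077] post 236 [-0.0826 -0.0154]
```

```bash
cat >> m.py <<'E'
def brass(s):
    g=s["pixels"].astype(float); w=g[...,0]-g[...,2]; w[w<35]=0; out=[]
    for (x,y) in ((-.033,.036),(-.033,-.036)):
        P=np.r_[M.T@[x,y]+O,.02]; u,v=proj(s,P)[0]; u0,v0=int(u)-6,int(v)-6
        ww=w[v0:v0+13,u0:u0+13]; vv,uu=np.mgrid[v0:v0+13,u0:u0+13]
        if ww.sum()>0: out.append((round((uu*ww).sum()/ww.sum(),2),round((vv*ww).sum()/ww.sum(),2),int(ww.sum())))
        else: out.append(None)
    return out
E
python3 - <<'E'
from m import *
for n in("a","a1","a2","a3"): print(n,brass(dict(np.load(n+".npz"))))
for n in("b","b1"): print(n,brass(dict(np.load(n+".npz"))))
print(brass(robot.snapshot("scene")),brass(robot.snapshot("top")))
a=dict(np.load("a.npz")); O3=lambda x,y,z: np.r_[M.T@[x,y]+O,z]
print("px per +3mm y:",proj(a,O3(-.033,.039,.02))-proj(a,O3(-.033,.036,.02)))
# buffer: dark blob profile along centreline
for n in("a","a3"):
    s=dict(np.load(n+".npz")); xs=np.arange(.02,.075,.004); uv=proj(s,np.array([O3(x,-.0,.02) for x in xs])).astype(np.float32)
    v=cv2.remap(s["pixels"].astype(np.float32),uv[:,:1],uv[:,1:],cv2.INTER_LINEAR)[:,0].mean(-1); print(n,list(zip((xs*1000).round().astype(int).tolist(),v.round().astype(int).tolist())))
E
```

```text
a [(np.float64(317.52), np.float64(248.16), 1431), (np.float64(328.73), np.float64(256.85), 479)]
a1 [(np.float64(317.52), np.float64(248.15), 1452), (np.float64(328.73), np.float64(256.85), 487)]
a2 [(np.float64(317.55), np.float64(248.54), 838), (np.float64(328.89), np.float64(256.8), 519)]
a3 [(np.float64(317.75), np.float64(248.12), 1301), (np.float64(328.63), np.float64(256.64), 597)]
b [(np.float64(318.85), np.float64(188.02), 626), (np.float64(339.3), np.float64(192.54), 831)]
b1 [(np.float64(318.85), np.float64(188.02), 628), (np.float64(339.29), np.float64(192.54), 832)]
[(np.float64(317.75), np.float64(248.12), 1298), (np.float64(328.63), np.float64(256.64), 594)] [(np.float64(320.34), np.float64(185.76), 3268), (np.float64(338.95), np.float64(191.95), 7651)]
px per +3mm y: [[-0.49673648 -0.38794582]]
a [(20, 188), (24, 123), (28, 80), (32, 116), (36, 175), (40, 186), (44, 153), (48, 106), (52, 73), (56, 59), (60, 48), (64, 50), (68, 65), (72, 74)]
a3 [(20, 80), (24, 99), (28, 129), (32, 131), (36, 100), (40, 64), (44, 40), (48, 39), (52, 51), (56, 56), (60, 49), (64, 50), (68, 66), (72, 76)]
```

The pawls' pixel centroids are back at their outward positions and the buffer's dark face has moved in. The foot has probably passed the pawls. I'll back off gently and feel whether they hold it.

In the tool's units: -2 mm / 400 = -0.005, -1.4 mm / 400 = -0.0035.

Request:
{"name": "play_rows", "arguments": {
  "rows": [
    [-0.0018,0,0,0,0,0,10],
    [-0.0035,0,0,0,0,0,10],
    [-0.005,0,0,0,0,0,10],
    [-0.005,0,0,0,0,0,10]
  ]
}}

```text
clock: 24.53
position: [0.5492, -0.1208, 0.1956]
eef_rot: [3.117, -0.366, 0.036]
force: [-5.3, 1.3, -3.6]
width: 0.168
grip_force: 57.7
```

In the tool's units: -2 mm / 400 = -0.005, -1.4 mm / 400 = -0.0035.

Request:
{"name": "play_rows", "arguments": {
  "rows": [
    [-0.0018,0,0,0,0,0,10],
    [-0.0035,0,0,0,0,0,10],
    [-0.005,0,0,0,0,0,10],
    [-0.005,0,0,0,0,0,10]
  ]
}}

```text
clock: 24.87
position: [0.5475, -0.1203, 0.1957]
eef_rot: [3.117, -0.366, 0.038]
force: [-5.2, 1.5, -4.1]
width: 0.17
grip_force: 57.7
```

```bash
python3 - <<'E'
from m import *
fs2(); s=robot.snapshot("scene"); print(brass(s))
O3=lambda x,y,z: np.r_[M.T@[x,y]+O,z]
xs=np.arange(.02,.075,.004); uv=proj(s,np.array([O3(x,-.0,.02) for x in xs])).astype(np.float32)
v=cv2.remap(s["pixels"].astype(np.float32),uv[:,:1],uv[:,1:],cv2.INTER_LINEAR)[:,0].mean(-1); print(list(zip((xs*1000).round().astype(int).tolist(),v.round().astype(int).tolist())))
E
```

```text
t 24.87 tcp dock mm [-103.7   -2. ] stand x 1.3 F dock [-5.4  0.2] fz -4.1 w 0.17 M [0.35 1.89 0.  ]
tip dock [-99.9  -2. ] z 40.7 stand x 5.1 tilt [ 0.0245 -0.0001]
[(np.float64(317.64), np.float64(248.13), 1392), (np.float64(328.76), np.float64(256.63), 614)]
[(20, 88), (24, 115), (28, 127), (32, 107), (36, 75), (40, 58), (44, 57), (48, 62), (52, 68), (56, 61), (60, 50), (64, 52), (68, 66), (72, 76)]
```

In the tool's units: -2 mm / 400 = -0.005, -1.4 mm / 400 = -0.0035.

Request:
{"name": "play_rows", "arguments": {
  "rows": [
    [-0.0018,0,0,0,0,0,10],
    [-0.0035,0,0,0,0,0,10],
    [-0.005,0,0,0,0,0,10],
    [-0.005,0,0,0,0,0,10]
  ]
}}

```text
clock: 25.25
position: [0.5457, -0.1198, 0.1958]
eef_rot: [3.117, -0.366, 0.039]
force: [-2.9, 0.8, -4.6]
width: 0.169
grip_force: 57.6
```

In the tool's units: -2 mm / 400 = -0.005, -1.4 mm / 400 = -0.0035.

Request:
{"name": "play_rows", "arguments": {
  "rows": [
    [-0.0018,0,0,0,0,0,10],
    [-0.0035,0,0,0,0,0,10],
    [-0.005,0,0,0,0,0,10],
    [-0.005,0,0,0,0,0,10]
  ]
}}

```text
clock: 25.58
position: [0.5446, -0.1195, 0.1961]
eef_rot: [3.117, -0.365, 0.044]
force: [0.3, -1.4, -6.8]
width: 0.164
grip_force: 57.3
```

```bash
python3 - <<'E'
from m import *
fs2(); s=robot.snapshot("scene"); print(brass(s))
E
```

```text
t 25.58 tcp dock mm [-106.6   -1.8] stand x -1.6 F dock [ 0.6 -1.3] fz -6.8 w 0.164 M [-0.27  0.69 -0.04]
tip dock [-102.3   -1.8] z 41.1 stand x 2.7 tilt [0.0282 0.0005]
[(np.float64(317.45), np.float64(248.15), 1525), (np.float64(328.82), np.float64(256.52), 668)]
```

In the tool's units: -1.5 mm / 400 = -0.0038, -1.4 mm / 400 = -0.0035.

Request:
{"name": "play_rows", "arguments": {
  "rows": [
    [-0.0018,0,0.0005,0,0,0,10],
    [-0.0035,0,0.001,0,0,0,10],
    [-0.0038,0,0.0013,0,0,0,10],
    [-0.0038,0,0.0013,0,0,0,10]
  ]
}}

```text
clock: 25.97
position: [0.544, -0.1192, 0.1959]
eef_rot: [3.117, -0.365, 0.048]
force: [3.9, -4.2, -8.3]
width: 0.165
grip_force: 57.2
```

```bash
python3 - <<'E'
from m import *
fs2(); a,p=shot("scene"); print(brass(a))
E
```

```text
t 25.97 tcp dock mm [-107.3   -1.7] stand x -2.3 F dock [ 4.7 -3.2] fz -8.3 w 0.165 M [-0.93 -0.35 -0.06]
tip dock [-102.6   -1.6] z 41.0 stand x 2.4 tilt [0.0307 0.0009]
[(np.float64(317.41), np.float64(248.21), 1460), (np.float64(328.82), np.float64(256.53), 664)]
```

The pull meets firm resistance at stand x≈2.4 mm, and both pawls read as out, so the foot is latched. I'll unload the wrist before releasing.

In the tool's units: 4 mm / 400 = 0.01, 3.5 mm / 400 = 0.0088, -0.018 rad / 1.0472 = -0.0172.

Request:
{"name": "play_rows", "arguments": {
  "rows": [
    [0.0038,0,0.0005,0,-0.0048,0,10],
    [0.0063,0,0.0013,0,-0.0095,0,10],
    [0.0088,0,0.0018,0,-0.0143,0,10],
    [0.01,0,0.002,0,-0.0172,0,10],
    [0.01,0,0.002,0,-0.0172,0,10]
  ]
}}

```text
clock: 26.43
position: [0.5471, -0.12, 0.1955]
eef_rot: [3.12, -0.366, 0.016]
force: [2.1, -3.1, -1.1]
width: 0.17
grip_force: 58.0
```

```bash
python3 - <<'E'
from m import *
fs2(); a,p=shot("scene"); print(brass(a))
E
```

```text
t 26.43 tcp dock mm [-104.1   -1.8] stand x 0.9 F dock [ 2.8 -2.5] fz -1.1 w 0.17 M [-0.82 -0.3  -0.02]
tip dock [-102.5   -1.7] z 40.5 stand x 2.5 tilt [0.0103 0.0006]
[(np.float64(317.67), np.float64(248.16), 1373), (np.float64(328.82), np.float64(256.52), 667)]
```

In the tool's units: 1.2 mm / 400 = 0.003, 0.6 mm / 400 = 0.0015.

Request:
{"name": "play_rows", "arguments": {
  "rows": [
    [0.0015,0.0008,0.0003,0,0,0,10],
    [0.003,0.0015,0.0003,0,0,0,10],
    [0.003,0.0015,0.0003,0,0,0,10],
    [0.003,0.0015,0.0003,0,0,0,16],
    [0.003,0.0015,0.0003,0,0,0,18],
    [0.003,0.0015,0.0003,0,0,0,20],
    [0.003,0.0015,0.0003,0,0,0,24],
    [0.003,0.0015,0.0003,0,0,0,32],
    [0.003,0.0015,0.0003,0,0,0,42],
    [0.003,0.0015,0.0003,0,0,0,50],
    [0.003,0.0015,0.0003,0,0,0,55],
    [0.003,0.0015,0.0003,0,0,0,55]
  ]
}}

```text
clock: 27.48
position: [0.5472, -0.1208, 0.1944]
eef_rot: [3.119, -0.366, 0.011]
force: [-0.5, -0.9, -0.4]
width: 0.641
grip_force: 0.0
```

```bash
python3 - <<'E'
from m import *
fs2(); a,p=post(); print(brass(a))
E
```

```text
t 27.48 tcp dock mm [-103.8   -2.6] stand x 1.2 F dock [-0.2 -1. ] fz -0.4 w 0.641 M [ 0.01  0.   -0.07]
tip dock [-102.8   -2.6] z 39.4 stand x 2.2 tilt [ 0.0069 -0.    ]
post 172 [-0.0916 -0.0032] post 168 [-0.0034 -0.0096] 
[(np.float64(319.0), np.float64(249.0), 39), (np.float64(328.81), np.float64(256.53), 662)]
```

In the tool's units: -250 mm / 400 = -0.625, -240 mm / 400 = -0.6.

Request:
{"name": "play_rows", "arguments": {
  "rows": [
    [0,0,-0.0075,0,0,0,55],
    [0,0,-0.025,0,0,0,55],
    [0,0,-0.055,0,0,0,55],
    [0,0,-0.1,0,0,0,55],
    [-0.0125,0,-0.1625,0,0,0,55],
    [-0.025,0,-0.2375,0,0,0,55],
    [-0.0375,0,-0.3125,0,0,0,55],
    [-0.05,0,-0.3875,0,0,0,55],
    [-0.0625,0,-0.4625,0,0,0,55],
    [-0.075,0,-0.5375,0,0,0,55],
    [-0.1,0,-0.6,0,0,0,55],
    [-0.125,0,-0.625,0,0,0,55]
  ]
}}

```text
clock: 28.53
position: [0.4966, -0.109, 0.4489]
eef_rot: [3.12, -0.366, 0.024]
force: [0.9, -0.4, -0.2]
width: 0.645
grip_force: 0.0
```

In the tool's units: -160 mm / 400 = -0.4, -150 mm / 400 = -0.375.

Request:
{"name": "play_rows", "arguments": {
  "rows": [
    [-0.025,-0.05,0,0,0,0,55],
    [-0.05,-0.1375,0,0,0,0,55],
    [-0.075,-0.225,0,0,0,0,55],
    [-0.0875,-0.3125,0,0,0,0,55],
    [-0.1,-0.375,0,0,0,0,55],
    [-0.1,-0.4,0,0,0,0,55],
    [-0.1,-0.4,0,0,0,0,55],
    [-0.1,-0.4,0,0,0,0,55]
  ]
}}

```text
clock: 29.2
position: [0.4948, 0.0561, 0.4434]
eef_rot: [3.119, -0.365, 0.009]
force: [0.4, 0.7, -0.4]
width: 0.644
grip_force: 0.0
```

```bash
python3 - <<'E'
from m import *
st=robot.get_state(); print(st["clock"],st["position"],st["force"])
a,p=post(); print("scene",brass(a)); b,pb=shot("top"); print("top",brass(b)); dock(b,pb); dock(a,p)
cv2.imwrite("pics/c8.png",np.hstack([cv2.resize(a["pixels"][155:285,285:375],None,fx=4.4,fy=4.4,interpolation=cv2.INTER_CUBIC),cv2.resize(b["pixels"][145:230,298:366],None,fx=5.7,fy=6.73,interpolation=cv2.INTER_CUBIC)[:572]])[:,:800,::-1])
E
```

```text
29.2 [0.49475222 0.05611512 0.44341258] [ 0.36816235  0.65582721 -0.3777457 ]
post 91 [-0.0007 -0.0063] post 102 [-0.0005 -0.0071] 
scene [(np.float64(317.52), np.float64(248.18), 1467), (np.float64(328.81), np.float64(256.53), 668)]
top [(np.float64(318.87), np.float64(188.0), 643), (np.float64(339.27), np.float64(192.48), 866)]
knob dock 20 [-0.1022 -0.0003] world [ 0.5493 -0.119   0.0505] 0.05920551304134536
headtop 137 [ 0.0039 -0.0003] 0.23641837338012928
knob dock 34 [-0.1035 -0.0075] world [ 0.5464 -0.1257  0.0449] 0.05576365774989278
headtop 119 [ 0.0005 -0.0061] 0.23403935390597236
```

View pics/c8.png

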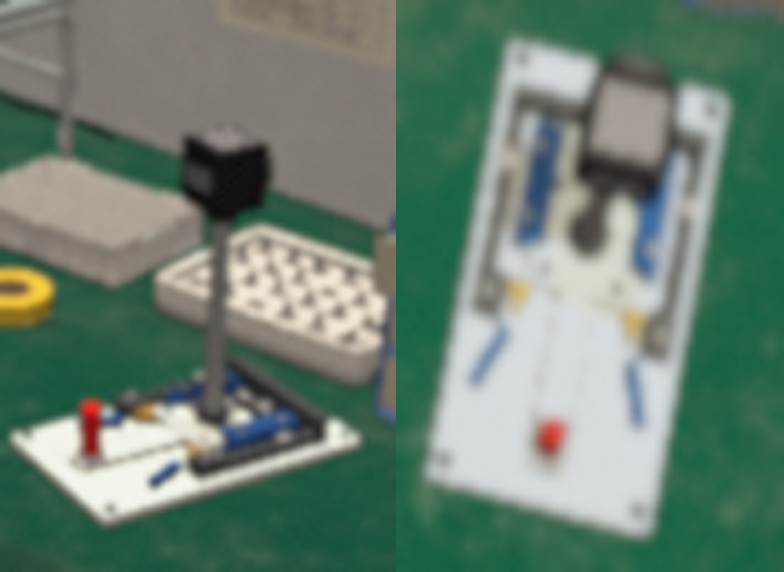

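The stand is upright in the dock with its foot ahead of both pawls (top crop (517,290) and (633,322)). The pawl centroids match their initial fully-out positions to within 0.1 px, and the gripper is clear.

```bash
python3 -c "
from cell import robot
print(robot.close_job())"
```

```text
the job is handed in; nothing more can be done
None
```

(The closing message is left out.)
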